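Unload a glued toy-boat press stack

ROBOT

A 6-joint arm with a two-finger parallel gripper is mounted at the origin on the work surface. World frame = base frame: x ahead of the robot, y to its left, z up, the work surface at z = 0. Lengths are in m, angles in rad, forces in N, time in s.
With the tool pointing down it reaches from about 0.35 to 0.775 m from the base axis. Payload 5.5 kg.
Tool frame: the origin (TCP) lies between the finger pads; the fingertips stand manip.tcp_to_tips ahead of it and the grasp point (between the pads) is the TCP (manip.tcp_to_tips is the distance from the TCP to the fingertips, in m); x points along the fingers, y is the direction in which the jaws open and shut, and the axes are right-handed (so a half turn about x gives the same grasp; the last joint's range is limited). The gripper opens to 85 mm and grips with 20 to 120 N. Pads are 22 mm wide; open, the fingers measure 114 mm over their backs; the gripper's body (76 mm by 85 mm) begins 54 mm behind the grasp point. The pads swing forward as they close: fully open they stand 13 mm farther back than shut.
Start: joints at [1.117, 0.313, 0.046, 1.304, 0, 1.431], TCP at [0.178, 0.547, 0.25] pointing down, gripper open.
Joint ranges: [-2.76, 2.76], [-0.86, 1.69], [-1.03, 1.26], [-2.2, 2.34], [-1.47, 1.5], [-3.14, 3.14]. Speed limits (rad/s): [2.57, 2.57, 3.14, 3.14, 3.14, 3.14].

INTERFACE

Orientations are given as a unit quaternion [w, x, y, z].
In Python, from station import manip gives the robot as it stands.
- The arm moves only by the tool apply_moves, never from a script. Its argument "targets" is a list of rows, each an object with "turn": the turn, a rotation vector about the tool's x, y, z in degrees, a list of three; "travel": the shift along the tool's x, y, z in mm, a list of three; "grip": the opening, from 0 (shut) to 1 (fully open). A call has exactly 8 rows; each row shifts and turns the pose as measured when the row begins, along the tool's axes as they then stand; what a row does not reach is not made up. A row lasts 1/12 s, in which the tool goes at most 41.7 mm and 7.16 degrees, less where a joint would pass 70% of its speed; a pose out of reach is approached as far as the arm can. A call is refused whole if a number of a shift passes 41.7 or a number of a turn 7.16, either way. A call with a gripper value outside its range is refused whole. The fingers move at their own pace and stop on an object; "newtons" is the grip in N (left out, the last holds). Time passes only in rows, so rows that do not move let the fingers close, or fill a call up. It gives the time, the measured TCP pose, the force and the opening at its end, in the units of the state.
- manip.observe(): the state, without advancing time (a new reading comes with each control period).
- manip.grab_frame(name): name is "side" or "top"; returns a dict with "pixels" (420x560x3 uint8, blue, green, red), "depth" (420x560 float32, m along the optical axis (not along the pixel's ray), 0 where there is no reading), "fx", "fy", "cx", "cy" (pixels), "eye" and "orientation" of the camera in the world. Camera axes: x right, y down, z forward; pixel columns grow to the right and rows downward; lengths in m; the calibration is good to about 2 mm. A picture is of the moment at which its call begins.
- manip.hand_in(): hands the job in, once; it reports no verdict.
The state is a dict: "t": time; "q": joint angles; "dq": joint speeds; "effort": joint torques, N m; "position": TCP position; "tool_rot": TCP orientation; "ft_force": force on the tool from outside, world axes, zero at the start; "wrist_torque": the same for the moment, N m; "width": opening from 0.0 (shut) to 1.0 (fully open).
Only numpy, scipy, OpenCV 4.12 (cv2) and the standard library are available. Lean on these libraries where they do the work, as an engineer would, in place of code of your own. Each camera call takes 0.05 s, during which the arm holds its last target. There are 200 camera calls.

TASK

The glue in the toy boat has set, so take its press stack apart from the top down, one piece at a time: stand the round brass weight in the middle of the round cork pad and the square steel weight in the middle of the square black rubber pad (either weight first), then lay the red caul flat and lengthwise on the grey rest, between its red end stops, and last lay the wooden boat hull flat on the slats of the green drying rack, centred and along it, bow either way. Set each piece down gently, not dropped, and leave the white glue bottle standing where it is.

Things in the scene. Friction and masses are not known exactly. Their poses are not given: they have to be found in the camera images.
- brass_weight: Round upright brass cylinder, 38 mm diameter, 50 mm tall, about 0.5 kg. At the start it stands on one half of the red caul, beside the steel weight (which half varies). Origin: centre of its underside, z up.
- steel_weight: Upright dark steel block, 36 x 36 mm, 50 mm tall, about 0.5 kg, sides along its x and y. At the start it stands on the other half of the red caul, its centre 68 mm from the brass weight's, both on the caul's long centre line: grasp either weight across the caul (along the caul's y). Origin: centre of its underside, z up.
- caul: Red painted flat pressing board, 120 mm (x) x 44 mm (y) x 18 mm thick (z), 0.07 kg. At the start it lies lengthwise on the hull, centred about 15 mm aft of its middle (towards its -x), under the two weights. Origin: centre of its underside.
- hull: Wooden toy boat hull, flat top and underside, two-layer brown wood, bow pointed along its +x: 160 mm long (x from -80 to +80 mm), 60 mm wide (y), 34 mm high; its sides are straight and parallel from x = -80 to +50 mm, then taper to the bow's point. 0.2 kg. At the start it lies flat on the table with the caul on it. Origin: centre of its length and width on its underside.
- cork_pad: Round light-brown cork pad fixed to the table, 84 mm diameter, 8 mm thick, no rim: the place of the brass weight. Origin: centre of its underside, at table height.
- rubber_pad: Square black rubber pad fixed to the table, 80 x 80 mm, 8 mm thick, no rim: the place of the steel weight. Origin: centre of its underside, at table height.
- caul_rest: Grey board fixed to the table, 164 mm (x) x 70 mm (y) x 12 mm thick, with a red end stop at either end (each 10 mm thick, inner faces at x = -72 and +72 mm, rising 8 mm above the grey board); open along its sides. The place of the caul, lying along x on the grey top 12 mm above the table. Origin: centre of its underside, at table height.
- rack: Drying rack fixed to the table: green base 200 mm (x) x 100 mm (y) x 10 mm with three light wooden slats across it (along y, 10 mm wide, centred at x = -55, 0 and +45 mm), slat tops 22 mm above the table, no rim. The place of the hull, lying along x. Origin: centre of its underside, at table height.
- glue: White glue bottle standing on the table with orange cap and red label, 56 mm diameter, 130 mm tall: to be left standing where it is. Origin: centre of its underside.
Mind the look-alikes: they are no part of the job. Several things have the shape of the caul; the one meant has the colours described above.

How it is judged:
On the way, in this order (a step that is already met when the one before it is completed fails the run):
1. both weights stand on their own pads (horizontal distance between brass_weight and cork_pad below 0.018 m and z of brass_weight in the frame of cork_pad between 0.004 and 0.012 m and angle between each of brass_weight, steel_weight's own z axis and vertical below 0.1 rad and horizontal distance between steel_weight and rubber_pad below 0.018 m and z of steel_weight in the frame of rubber_pad between 0.004 and 0.012 m), for 0.2 s.
2. with the weights in place, the caul lies on the grey rest (all of step 1 and x of caul in the frame of caul_rest between -0.013 and 0.013 m and y of caul in the frame of caul_rest between -0.015 and 0.015 m and z of caul in the frame of caul_rest between 0.008 and 0.016 m and angle between the x axis of caul and the x axis of caul_rest, either way round below 0.2 rad and angle between caul's own z axis and vertical below 0.08 rad), for 0.2 s.
3. with the rest in place, the hull lies on the drying rack (all of step 2 and x of hull in the frame of rack between -0.018 and 0.018 m and y of hull in the frame of rack between -0.018 and 0.018 m and z of hull in the frame of rack between 0.018 and 0.026 m and angle between the x axis of hull and the x axis of rack, either way round below 0.22 rad and angle between hull's own z axis and vertical below 0.08 rad), for 0.2 s.
At the end, for the whole second after the job is handed in: Upright weights within 18 mm of their pads' centres; caul flat on its rest within 13 mm lengthwise, 15 mm sideways, 0.2 rad; hull flat on the slats within 18 mm of the rack's centre each way, 0.22 rad, bow either way; all released, at rest (all of step 3 and linear speed of each of brass_weight, steel_weight, caul, hull below 0.02 m/s and angular speed of each of brass_weight, steel_weight, caul, hull below 0.1 rad/s); the robot touches nothing.
It fails at once if the brass weight falls or is knocked: it moves faster than 0.5 m/s while the fingers do not hold it (linear speed of brass_weight above 0.5 m/s and contact force between brass_weight and the fingers below 0.05 N).
It fails at once if the steel weight falls or is knocked: it moves faster than 0.5 m/s while the fingers do not hold it (linear speed of steel_weight above 0.5 m/s and contact force between steel_weight and the fingers below 0.05 N).
It fails at once if the caul falls or is knocked: it moves faster than 0.5 m/s while the fingers do not hold it (linear speed of caul above 0.5 m/s and contact force between caul and the fingers below 0.05 N).
It fails at once if the hull falls or is knocked: it moves faster than 0.5 m/s while the fingers do not hold it (linear speed of hull above 0.5 m/s and contact force between hull and the fingers below 0.05 N).
It fails at once if the glue bottle is tipped over or pushed more than 30 mm (angle between glue's own z axis and vertical above 0.35 rad or distance of glue from where it was at the start of the episode above 0.03 m).
It also fails if it takes over 118 s, if anything falls off the work surface, if the arm or the gripper's body presses on something with over 40 N, if the wrist force passes 120 N, or if a joint passes its speed limit or range.

## Working session

There is one attempt and no reset: what is moved stays moved. The work goes in short steps, Python scripts to look and compute and a tool call to move; the robot and the scene stay as the last step left them, time stands still between calls to the robot, and variables do not carry over. Pictures are saved under pics/ and viewed, about 12 in all and at most 16, crops included, and the job is handed in when it is done.

Besides the shell and the picture viewer there is one more tool, called by a JSON object that holds its "method" and its "body", one argument or row to a line. apply_moves: Moves the arm, as the interface text tells. Its arguments: {"type":"object","properties":{"targets":{"type":"array"},"newtons":{"type":"number"}},"required":["targets"]}

```bash
ls; mkdir -p pics
python3 - <<'E'
from station import manip
import cv2,numpy as np
s=manip.observe(); print(s, manip.tcp_to_tips)
for n in ("top","side"):
    f=manip.grab_frame(n); cv2.imwrite(f"pics/{n}0.png",f["pixels"]); np.savez(f"{n}0.npz",**f)
    print(n,{k:f[k] for k in("fx","fy","cx","cy","eye","orientation")})
E
```

```text
pics
{'t': 0.0, 'q': array([ 1.11739894e+00,  3.14037567e-01,  4.49974440e-02,  1.30359694e+00,
       -1.73769872e-06,  1.43119174e+00]), 'dq': array([-1.73461033e-06, -2.46543389e-04, -1.39206962e-03,  3.61586888e-04,
        4.44470631e-04, -5.41388311e-04]), 'effort': array([ 9.59359350e-04, -4.80628717e+01,  2.98533046e+01,  1.92941894e-02,
       -2.71484387e-04, -4.83067112e-06]), 'position': array([0.1772903 , 0.54649546, 0.24939524]), 'tool_rot': array([ 0.69823152,  0.10986527,  0.69861064, -0.11111043]), 'ft_force': array([ 0.21133542,  0.0166965 , -0.23803886]), 'wrist_torque': array([-0.00398204,  0.03679729, -0.04835845]), 'width': 0.9967486950736749} 0.019
top {'fx': 381.6729451686653, 'fy': 381.6729451686653, 'cx': 283.664093282485, 'cy': 211.18602272842347, 'eye': array([ 0.31287488, -0.0651869 ,  1.11534096]), 'orientation': array([ 0.06537326, -0.65270672,  0.75060682, -0.07930745])}
side {'fx': 383.6629700872406, 'fy': 383.6629700872406, 'cx': 276.6057175312216, 'cy': 217.62350540619448, 'eye': array([ 0.05762807, -0.63412716,  0.58184988]), 'orientation': array([-0.43458374,  0.82833296, -0.31776949,  0.15499689])}
```

View pics/top0.png

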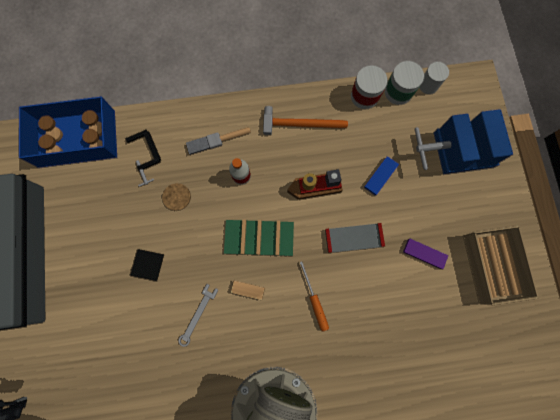

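View pics/side0.png

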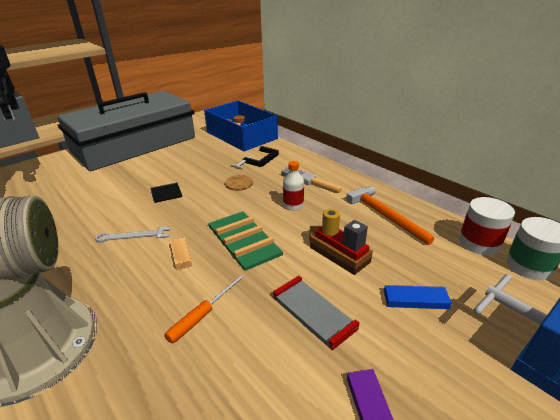

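The top view shows the stack at (318,184), with brass on the left (310,181) and steel on the right (334,177). The cork pad is at (176,197), rubber pad (147,265), rack (259,238), grey rest (355,238) and glue bottle (240,170).

Could be taken for the caul: blue board (380,176), purple board (426,254), tan block (247,289) and the rest's red stops (327,240)/(381,235). The caul is the red board under the weights at (318,186). I'll check this in one close crop.

```bash
cat > h.py <<'E'
import cv2,numpy as np
from scipy.spatial.transform import Rotation as R
def rot(q): return R.from_quat([q[1],q[2],q[3],q[0]]).as_matrix()
def load(p): return dict(np.load(p))
def pts(f,dz=None):
    v,u=np.mgrid[0:420,0:560]; d=f["depth"]
    c=np.stack([(u-f["cx"])/f["fx"]*d,(v-f["cy"])/f["fy"]*d,d],-1)
    return c@rot(f["orientation"]).T+f["eye"]
def proj(f,P):
    c=(np.atleast_2d(P)-f["eye"])@rot(f["orientation"])
    return np.c_[c[:,0]/c[:,2]*f["fx"]+f["cx"],c[:,1]/c[:,2]*f["fy"]+f["cy"]]
def hsv(f): return cv2.cvtColor(f["pixels"],cv2.COLOR_BGR2HSV).astype(int)
def rect(P):
    (c,s,a)=cv2.minAreaRect((P[:,:2]*1000).astype(np.float32))
    if s[0]<s[1]: a+=90; s=s[::-1]
    return np.round(c,1),np.round(s,1),round(a,1)
E
python3 - <<'E'
from h import *
ims=[]
f=load("top0.npz");g=load("side0.npz")
a=cv2.resize(f["pixels"][160:210,270:360],None,fx=6,fy=6,interpolation=2)
b=cv2.resize(g["pixels"][190:280,295:385],None,fx=6,fy=6,interpolation=2)
b=cv2.resize(b,(380,380)); 
cv2.imwrite("pics/crop1.png",np.hstack([cv2.resize(a,(420,233)),np.zeros((233,0,3),np.uint8)]) if 0 else np.vstack([cv2.copyMakeBorder(a,0,0,0,0,0)[:, :540],cv2.copyMakeBorder(cv2.resize(b,(290,290)),0,0,0,250,0)]))
P=pts(f);H=hsv(f)
for n,fr in(("top",f),("side",g)):
    P=pts(fr)
    print(n,"table z", np.median(P[...,2][(P[...,2]>-.02)&(P[...,2]<.01)]))
P=pts(f)
def box(u0,u1,v0,v1):
    m=np.zeros((420,560),bool); m[v0:v1,u0:u1]=1; return m
z=P[...,2]
for n,bx,zl in(("cork",(155,198,178,215),(.004,.012)),("rubber",(125,170,245,285),(.004,.012)),("rackbase",(215,300,213,262),(.005,.04)),("rackslats",(215,300,213,262),(.017,.03)),("rest",(318,390,218,258),(.007,.03)),("stack",(280,350,165,205),(.01,.12)),("hulltop",(280,350,165,205),(.029,.038)),("caultop",(280,350,165,205),(.047,.056)),("weights",(280,350,165,205),(.093,.11)),("glue",(225,255,150,190),(.01,.15))):
    m=box(*bx)&(z>zl[0])&(z<zl[1])
    print(n,m.sum(),rect(P[m]),np.round(np.median(z[m]),4),np.round(np.unique(np.round(z[box(*bx)],3),return_counts=True),3).tolist() if 0 else "", P[m][:,:2].mean(0).round(4))
w=box(280,350,165,205)&(z>.093)
n,l,s,c=cv2.connectedComponentsWithStats(w.astype(np.uint8))
for i in range(1,n): print(i,s[i],rect(P[l==i]),P[l==i].mean(0))
E
```

```text
top table z 0.00047444826557119235
side table z 0.001298892566773957
cork 611 (array([632.5, 209.4]), array([122.9, 116.9]), 86.4) 0.0079  [0.6292 0.2091]
rubber 766 (array([442.3, 305.2]), array([121.8, 101.4]), 78.0) 0.008  [0.4391 0.3091]
rackbase 2353 (array([476.7, -20.3]), array([236.2, 138.3]), 83.1) 0.0107  [ 0.4729 -0.0198]
rackslats 371 (array([469.2, -42.4]), array([146.5,  99.8]), 79.5) 0.0222  [ 0.4729 -0.0223]
rest 1376 (array([ 433.7, -295.7]), array([164.6,  70.3]), 88.4) 0.0131  [ 0.4334 -0.2962]
stack 1128 (array([ 601.7, -200.8]), array([159.4,  62.2]), 91.9) 0.0523  [ 0.593  -0.2037]
hulltop 291 (array([ 601.9, -201. ]), array([159.4,  61.1]), 91.5) 0.0343  [ 0.5921 -0.1798]
caultop 263 (array([ 601.1, -216.9]), array([119.8,  45.1]), 90.4) 0.0521  [ 0.5948 -0.209 ]
weights 318 (array([ 600.2, -216.8]), array([104.9,  36.7]), 91.1) 0.1023  [ 0.5997 -0.2192]
glue 427 (array([662.4,   8.4]), array([55.5, 48.7]), 102.9) 0.0885  [0.6553 0.0068]
1 [320 167   1   1   1] (array([312.9, -65.2]), array([0., 0.]), 0.0) [ 0.31287488 -0.0651869   1.11534096]
2 [326 169  16  1
[... 493 characters left out ...]
 0.]), 0.0) [ 0.31287488 -0.0651869   1.11534096]
7 [284 191   1   1   1] (array([312.9, -65.2]), array([0., 0.]), 0.0) [ 0.31287488 -0.0651869   1.11534096]
8 [280 193   1   1   1] (array([312.9, -65.2]), array([0., 0.]), 0.0) [ 0.31287488 -0.0651869   1.11534096]
9 [308 193   1   1   1] (array([312.9, -65.2]), array([0., 0.]), 0.0) [ 0.31287488 -0.0651869   1.11534096]
10 [335 197   1   1   1] (array([312.9, -65.2]), array([0., 0.]), 0.0) [ 0.31287488 -0.0651869   1.11534096]
11 [331 200   1   1   1] (array([312.9, -65.2]), array([0., 0.]), 0.0) [ 0.31287488 -0.0651869   1.11534096]
12 [326 202   1   1   1] (array([312.9, -65.2]), array([0., 0.]), 0.0) [ 0.31287488 -0.0651869   1.11534096]
```

View pics/crop1.png

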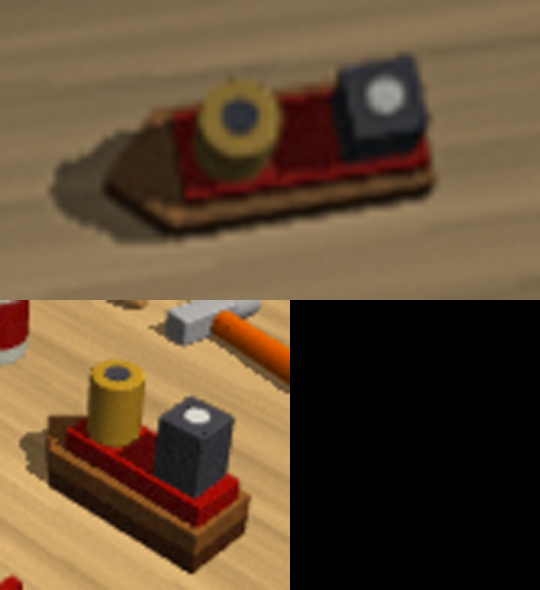

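The crop confirms the red caul on the hull. Brass is on the bow half and steel on the stern half, with the bow to the left (+y). Next I'll refine the centres with colour masks.

Run:
```python
from h import *
f=load("top0.npz");P=pts(f);H=hsv(f);z=P[...,2]
def comp(m,area=20):
    n,l,s,c=cv2.connectedComponentsWithStats(m.astype(np.uint8),connectivity=4)
    return [l==i for i in range(1,n) if s[i,4]>=area]
def box(u0,u1,v0,v1):
    m=np.zeros((420,560),bool); m[v0:v1,u0:u1]=1; return m
for c in comp(box(295,350,165,200)&(z>.095)&(z<.108)): print("weight",c.sum(),rect(P[c]),z[c].mean())
c=max(comp(box(155,198,178,215)&(z>.005)&(z<.012)),key=lambda c:c.sum()); print("cork",rect(P[c]),np.array(cv2.minEnclosingCircle((P[c][:,:2]*1000).astype(np.float32))[0]),P[c].mean(0))
c=max(comp(box(125,170,245,285)&(z>.005)&(z<.012)&(H[...,2]<60)),key=lambda c:c.sum()); print("rub",rect(P[c]),P[c].mean(0))
m=box(215,302,213,262)&(z>.004)&(z<.03)
c=max(comp(m),key=lambda c:c.sum()); print("rack",rect(P[c]),P[c].mean(0))
for c in comp(box(215,302,213,262)&(z>.0175)&(z<.03)): print("slat",c.sum(),rect(P[c]))
c=max(comp(box(318,392,216,260)&(z>.006)&(z<.03)),key=lambda c:c.sum()); print("rest",rect(P[c]))
for c in comp(box(318,392,216,260)&(z>.0165)&(z<.03)): print("stop",c.sum(),rect(P[c]))
m=box(226,256,150,188)&(z>.02)&(z<.2)
c=max(comp(m),key=lambda c:c.sum()); print("glue",P[c][:,2].max()); cap=c&(z>.1); print(rect(P[cap]),P[cap].mean(0))
# side check
g=load("side0.npz");P=pts(g);z=P[...,2];H=hsv(g)
for c in comp(box(300,380,195,275)&(z>.096)&(z<.106)): print("side weight",c.sum(),P[c].mean(0))
c=max(comp(box(220,260,165,195)&(z>.005)&(z<.012)),key=lambda c:c.sum()); print("side cork",rect(P[c]))
c=max(comp(box(145,190,175,210)&(z>.0045)&(z<.012)&(H[...,2]<70)),key=lambda c:c.sum()); print("side rub",rect(P[c]))
c=max(comp(box(265,365,270,350)&(z>.006)&(z<.03)),key=lambda c:c.sum()); print("side rest",rect(P[c]))
```

```text
weight 170 (array([ 601.1, -251. ]), array([36.5, 36. ]), 93.8) 0.10206224037633743
weight 141 (array([ 599.3, -182.9]), array([36. , 34.8]), 78.0) 0.10234123377989712
cork (array([628.6, 209.4]), array([82.2, 80.7]), 79.1) [629.35906982 209.06069946] [0.62914302 0.20891957 0.00823295]
rub (array([440.4, 308.9]), array([80.1, 77.7]), 70.3) [0.44023884 0.30857679 0.00823799]
rack (array([475.1, -20.3]), array([202.1, 106.4]), 79.2) [ 0.47286353 -0.02004942  0.01216243]
slat 124 (array([481.2,  24.5]), array([96.6, 10.6]), 170.2)
slat 123 (array([473.4, -20. ]), array([99.8, 10.1]), 170.2)
slat 116 (array([463.2, -74.3]), array([98.8,  8.7]), 172.1)
rest (array([ 433.7, -295.7]), array([164.6,  70.3]), 88.4)
stop 95 (array([ 431.8, -372.5]), array([68.8, 11.2]), 177.7)
stop 85 (array([ 435.3, -218.5]), array([68.3,  9.9]), 177.8)
glue 0.13465742072980402
(array([665.1,  10.3]), array([28.9, 27.6]), 65.3) [0.66306036 0.00851758 0.12150632]
side weight 165 [ 0.59940064 -0.18605865  0.10248856]
side weight 228 [ 0.5998332  -0.25356109  0.10231333]
side cork (array([631.1, 207.2]), array([81.4, 81.3]), 133.9)
side rub (array([441. , 305.8]), array([81.4, 78. ]), 70.2)
side rest (array([ 435.9, -296. ]), array([165.5,  72.2]), 88.2)
```

```bash
cat > plan.py <<'E'
# plan.py x y z jawdeg : distance to target in tool axes (mm, after turning), and turn about tool x (deg)
import sys; from h import *; from station import manip
x,y,z,j=map(float,sys.argv[1:5])
s=manip.observe(); M=rot(s["tool_rot"]); p=s["position"]
ang=np.degrees(np.arctan2(M[1,1],M[0,1])); d=(j-ang+90)%180-90
T=np.array([[0,np.cos(np.radians(ang+d)),0],[0,np.sin(np.radians(ang+d)),0],[-1,0,0]]); T[:,2]=np.cross(T[:,0],T[:,1])
rv=R.from_matrix(M.T@T).as_rotvec(degrees=True); D=(np.array([x,y,z])-p)*1000
print("t",round(s["t"],2),"p",p.round(4),"jaw",round(ang,1),"tilt",np.degrees(np.arccos(-M[2,0])).round(2),"w",round(s["width"],3),"F",s["ft_force"].round(1),"q6",s["q"][5].round(2))
print("turn",rv.round(2),"travel now-axes",(M.T@D).round(1),"after turn",(T.T@D).round(1))
E
python3 plan.py 0.600 -0.252 0.249 1
```

```text
t 0.1 p [0.1773 0.5465 0.2495] jaw 72.0 tilt 0.09 w 1.001 F [0.  0.2 0.5] q6 1.43
turn [7.102e+01 5.000e-02 9.000e-02] travel now-axes [   1.4 -629.1  648.5] after turn [5.000e-01 4.087e+02 8.058e+02]
```

{"method": "apply_moves", "body": {
  "targets": [
    {"turn": [7.1, 0, 0], "travel": [0, 0, 0], "grip": 1},
    {"turn": [7.1, 0, 0], "travel": [0, 0, 0], "grip": 1},
    {"turn": [7.1, 0, 0], "travel": [0, 0, 0], "grip": 1},
    {"turn": [7.1, 0, 0], "travel": [0, 0, 0], "grip": 1},
    {"turn": [7.1, 0, 0], "travel": [0, 0, 0], "grip": 1},
    {"turn": [7.1, 0, 0], "travel": [0, 0, 0], "grip": 1},
    {"turn": [7.1, 0, 0], "travel": [0, 0, 0], "grip": 1},
    {"turn": [7.1, 0, 0], "travel": [0, 0, 0], "grip": 1}
  ],
  "newtons": 60
}}

```text
t: 0.77
position: [0.1761, 0.5442, 0.2448]
tool_rot: [0.56, 0.429, 0.558, -0.437]
ft_force: [-0.8, 0.7, 0.7]
width: 0.998
```

```bash
python3 plan.py 0.600 -0.252 0.249 1
```

```text
t 0.77 p [0.1761 0.5442 0.2448] jaw 14.5 tilt 0.64 w 0.998 F [-0.8  0.7  0.7] q6 2.44
turn [13.45  0.53  0.35] travel now-axes [  1.8 211.7 876.8] after turn [ -4.2 409.9 803.4]
```

{"method": "apply_moves", "body": {
  "targets": [
    {"turn": [6.7, 0, 0], "travel": [0, 9, 36], "grip": 1},
    {"turn": [6.7, 0.5, 0.3], "travel": [0, 14, 36], "grip": 1},
    {"turn": [0, 0, 0], "travel": [0, 18, 36], "grip": 1},
    {"turn": [0, 0, 0], "travel": [0, 18, 36], "grip": 1},
    {"turn": [0, 0, 0], "travel": [0, 18, 36], "grip": 1},
    {"turn": [0, 0, 0], "travel": [0, 18, 36], "grip": 1},
    {"turn": [0, 0, 0], "travel": [0, 18, 36], "grip": 1},
    {"turn": [0, 0, 0], "travel": [0, 18, 36], "grip": 1}
  ]
}}

```text
t: 1.43
position: [0.3213, 0.2575, 0.2398]
tool_rot: [0.504, 0.494, 0.504, -0.498]
ft_force: [0.5, 0.4, 0.4]
width: 0.999
```

{"method": "apply_moves", "body": {
  "targets": [
    {"turn": [0, 0, 0], "travel": [0, 18, 36], "grip": 1},
    {"turn": [0, 0, 0], "travel": [0, 18, 36], "grip": 1},
    {"turn": [0, 0, 0], "travel": [0, 18, 36], "grip": 1},
    {"turn": [0, 0, 0], "travel": [0, 18, 36], "grip": 1},
    {"turn": [0, 0, 0], "travel": [0, 18, 36], "grip": 1},
    {"turn": [0, 0, 0], "travel": [0, 18, 36], "grip": 1},
    {"turn": [0, 0, 0], "travel": [0, 18, 36], "grip": 1},
    {"turn": [0, 0, 0], "travel": [0, 18, 36], "grip": 1}
  ]
}}

```text
t: 2.1
position: [0.4698, -0.0413, 0.239]
tool_rot: [0.503, 0.494, 0.505, -0.498]
ft_force: [1.1, 0.8, -0.3]
width: 1.0
```

```bash
python3 plan.py 0.600 -0.252 0.2 1
```

```text
t 2.1 p [ 0.4698 -0.0413  0.239 ] jaw 0.9 tilt 0.3 w 1.0 F [ 1.1  0.8 -0.3] q6 1.3
turn [-0.1   0.13  0.27] travel now-axes [ 38.9 127.1 212.7] after turn [ 39.  126.5 213. ]
```

{"method": "apply_moves", "body": {
  "targets": [
    {"turn": [0, 0, 0], "travel": [0, 20, 34], "grip": 1},
    {"turn": [0, 0, 0], "travel": [0, 20, 34], "grip": 1},
    {"turn": [0, 0, 0], "travel": [0, 20, 34], "grip": 1},
    {"turn": [0, 0, 0], "travel": [0, 20, 34], "grip": 1},
    {"turn": [0, 0, 0], "travel": [0, 20, 34], "grip": 1},
    {"turn": [0, 0, 0], "travel": [10, 16, 26], "grip": 1},
    {"turn": [0, 0, 0], "travel": [14, 8, 12], "grip": 1},
    {"turn": [0, 0, 0], "travel": [14, 3, 5], "grip": 1}
  ]
}}

```text
t: 2.77
position: [0.6053, -0.2736, 0.1974]
tool_rot: [0.502, 0.497, 0.501, -0.5]
ft_force: [-0.1, 1.3, 0.2]
width: 0.999
```

```bash
python3 plan.py 0.600 -0.252 0.082 1
```

```text
t 2.77 p [ 0.6053 -0.2736  0.1974] jaw 0.3 tilt 0.3 w 0.999 F [-0.1  1.3  0.2] q6 1.02
turn [-0.68  0.26  0.15] travel now-axes [115.4  -4.9 -22.2] after turn [115.4  -4.9 -21.7]
```

{"method": "apply_moves", "body": {
  "targets": [
    {"turn": [-0.6, 0.2, 0], "travel": [0, -3, -14], "grip": 1},
    {"turn": [0, 0, 0], "travel": [0, -1, -5], "grip": 1},
    {"turn": [0, 0, 0], "travel": [15, 0, -2], "grip": 1},
    {"turn": [0, 0, 0], "travel": [20, 0, 0], "grip": 1},
    {"turn": [0, 0, 0], "travel": [20, 0, 0], "grip": 1},
    {"turn": [0, 0, 0], "travel": [15, 0, 0], "grip": 1},
    {"turn": [0, 0, 0], "travel": [5, 0, 0], "grip": 1},
    {"turn": [0, 0, 0], "travel": [0, 0, 0], "grip": 1}
  ]
}}

```text
t: 3.43
position: [0.5978, -0.2485, 0.1163]
tool_rot: [0.501, 0.494, 0.507, -0.497]
ft_force: [0.8, 0.6, 0.2]
width: 0.999
```

```bash
python3 plan.py 0.600 -0.252 0.082 1
```

```text
t 3.43 p [ 0.5978 -0.2485  0.1163] jaw 1.0 tilt 0.55 w 0.999 F [0.8 0.6 0.2] q6 1.04
turn [-0.03 -0.17  0.52] travel now-axes [34.3  2.5  3.7] after turn [34.3  2.1  3.6]
```

{"method": "apply_moves", "body": {
  "targets": [
    {"turn": [0, 0, 0.4], "travel": [0, 2, 3], "grip": 1},
    {"turn": [0, 0, 0], "travel": [6, 0, 0], "grip": 1},
    {"turn": [0, 0, 0], "travel": [12, 0, 0], "grip": 1},
    {"turn": [0, 0, 0], "travel": [10, 0, 0], "grip": 1},
    {"turn": [0, 0, 0], "travel": [4, 0, 0], "grip": 1},
    {"turn": [0, 0, 0], "travel": [0, 0, 0], "grip": 1},
    {"turn": [0, 0, 0], "travel": [0, 0, 0], "grip": 0.6},
    {"turn": [0, 0, 0], "travel": [0, 0, 0], "grip": 0.5}
  ]
}}

```text
t: 4.1
position: [0.603, -0.252, 0.0892]
tool_rot: [0.507, 0.497, 0.502, -0.494]
ft_force: [-0.3, 0.6, 0.9]
width: 0.745
```

```bash
python3 plan.py 0.600 -0.252 0.082 1
```

```text
t 4.1 p [ 0.603  -0.252   0.0892] jaw 1.1 tilt 0.4 w 0.745 F [-0.3  0.6  0.9] q6 1.03
turn [ 0.05  0.11 -0.38] travel now-axes [ 7.2 -3.1 -0.1] after turn [ 7.2 -3.  -0.1]
```

{"method": "apply_moves", "body": {
  "targets": [
    {"turn": [0, 0, 0], "travel": [4, -2, 0], "grip": 0.55},
    {"turn": [0, 0, 0], "travel": [2, 0, 0], "grip": 0.52},
    {"turn": [0, 0, 0], "travel": [0, 0, 0], "grip": 0.4},
    {"turn": [0, 0, 0], "travel": [0, 0, 0], "grip": 0.2},
    {"turn": [0, 0, 0], "travel": [0, 0, 0], "grip": 0.1},
    {"turn": [0, 0, 0], "travel": [0, 0, 0], "grip": 0},
    {"turn": [0, 0, 0], "travel": [0, 0, 0], "grip": 0},
    {"turn": [0, 0, 0], "travel": [0, 0, 0], "grip": 0}
  ]
}}

```text
t: 4.77
position: [0.6023, -0.2528, 0.0844]
tool_rot: [0.508, 0.497, 0.501, -0.494]
ft_force: [-0.2, -0.5, -0.2]
width: 0.412
```

```bash
python3 plan.py 0.600 -0.252 0.25 1
```

```text
t 4.77 p [ 0.6023 -0.2528  0.0844] jaw 1.1 tilt 0.6 w 0.412 F [-0.2 -0.5 -0.2] q6 1.03
turn [ 0.06  0.19 -0.57] travel now-axes [-165.6   -0.6   -0.2] after turn [-165.6   -2.3   -0.8]
```

{"method": "apply_moves", "body": {
  "targets": [
    {"turn": [0, 0, 0], "travel": [-3, 0, 0], "grip": 0},
    {"turn": [0, 0, 0], "travel": [-8, 0, 0], "grip": 0},
    {"turn": [0, 0, 0], "travel": [-15, 0, 0], "grip": 0},
    {"turn": [0, 0, 0], "travel": [-25, 0, 0], "grip": 0},
    {"turn": [0, 0, 0], "travel": [-30, 0, 0], "grip": 0},
    {"turn": [0, 0, 0], "travel": [-30, 0, 0], "grip": 0},
    {"turn": [0, 0, 0], "travel": [-20, 0, 0], "grip": 0},
    {"turn": [0, 0, 0], "travel": [-5, 0, 0], "grip": 0}
  ]
}}

```text
t: 5.43
position: [0.5938, -0.2486, 0.217]
tool_rot: [0.499, 0.495, 0.51, -0.496]
ft_force: [1.0, 0.2, -5.6]
width: 0.414
```

```bash
python3 plan.py 0.440 0.3075 0.22 1
```

```text
t 5.43 p [ 0.5938 -0.2486  0.217 ] jaw 1.0 tilt 0.93 w 0.414 F [ 1.   0.2 -5.6] q6 1.03
turn [ 0.04 -0.55  0.75] travel now-axes [   4.2 -143.6 -558.8] after turn [  -3.  -144.  -558.7]
```

{"method": "apply_moves", "body": {
  "targets": [
    {"turn": [0, -0.5, 0.7], "travel": [0, -5, -15], "grip": 0},
    {"turn": [0, 0, 0], "travel": [0, -8, -28], "grip": 0},
    {"turn": [0, 0, 0], "travel": [0, -9, -35], "grip": 0},
    {"turn": [0, 0, 0], "travel": [0, -9, -35], "grip": 0},
    {"turn": [0, 0, 0], "travel": [0, -9, -35], "grip": 0},
    {"turn": [0, 0, 0], "travel": [0, -9, -35], "grip": 0},
    {"turn": [0, 0, 0], "travel": [0, -9, -35], "grip": 0},
    {"turn": [0, 0, 0], "travel": [0, -9, -35], "grip": 0}
  ]
}}

```text
t: 6.1
position: [0.5188, 0.0041, 0.2103]
tool_rot: [0.5, 0.497, 0.502, -0.501]
ft_force: [1.3, 0.6, -6.1]
width: 0.413
```

{"method": "apply_moves", "body": {
  "targets": [
    {"turn": [0, 0, 0], "travel": [0, -9, -35], "grip": 0},
    {"turn": [0, 0, 0], "travel": [0, -9, -35], "grip": 0},
    {"turn": [0, 0, 0], "travel": [0, -9, -35], "grip": 0},
    {"turn": [0, 0, 0], "travel": [0, -9, -35], "grip": 0},
    {"turn": [0, 0, 0], "travel": [0, -9, -35], "grip": 0},
    {"turn": [0, 0, 0], "travel": [0, -8, -30], "grip": 0},
    {"turn": [0, 0, 0], "travel": [0, -6, -22], "grip": 0},
    {"turn": [0, 0, 0], "travel": [0, -3, -10], "grip": 0}
  ]
}}

```text
t: 6.77
position: [0.4416, 0.2549, 0.2025]
tool_rot: [0.497, 0.492, 0.506, -0.504]
ft_force: [1.0, -0.3, -5.7]
width: 0.414
```

```bash
python3 plan.py 0.440 0.3075 0.07 1
```

```text
t 6.77 p [0.4416 0.2549 0.2025] jaw 0.4 tilt 1.19 w 0.414 F [ 1.  -0.3 -5.7] q6 1.93
turn [-0.55  0.13  1.19] travel now-axes [132.4   1.6 -52.9] after turn [132.5  -0.6 -52.6]
```

{"method": "apply_moves", "body": {
  "targets": [
    {"turn": [-0.5, 0, 1.1], "travel": [0, 0, -20], "grip": 0},
    {"turn": [0, 0, 0], "travel": [5, 0, -18], "grip": 0},
    {"turn": [0, 0, 0], "travel": [18, 0, -8], "grip": 0},
    {"turn": [0, 0, 0], "travel": [24, 0, -2], "grip": 0},
    {"turn": [0, 0, 0], "travel": [24, 0, 0], "grip": 0},
    {"turn": [0, 0, 0], "travel": [18, 0, 0], "grip": 0},
    {"turn": [0, 0, 0], "travel": [8, 0, 0], "grip": 0},
    {"turn": [0, 0, 0], "travel": [0, 0, 0], "grip": 0}
  ]
}}

```text
t: 7.43
position: [0.4321, 0.3077, 0.0955]
tool_rot: [0.505, 0.489, 0.508, -0.497]
ft_force: [-0.9, 0.0, -5.1]
width: 0.413
```

```bash
python3 plan.py 0.440 0.3075 0.0404 1
```

```text
t 7.43 p [0.4321 0.3077 0.0955] jaw 1.5 tilt 0.67 w 0.413 F [-0.9  0.  -5.1] q6 2.01
turn [0.52 0.33 0.59] travel now-axes [55.   8.5  0.1] after turn [55.1  7.9  0.3]
```

{"method": "apply_moves", "body": {
  "targets": [
    {"turn": [0, 0.3, 0.5], "travel": [0, 7, 0], "grip": 0},
    {"turn": [0, 0, 0], "travel": [8, 1, 0], "grip": 0},
    {"turn": [0, 0, 0], "travel": [12, 0, 0], "grip": 0},
    {"turn": [0, 0, 0], "travel": [12, 0, 0], "grip": 0},
    {"turn": [0, 0, 0], "travel": [8, 0, 0], "grip": 0},
    {"turn": [0, 0, 0], "travel": [4, 0, 0], "grip": 0},
    {"turn": [0, 0, 0], "travel": [2, 0, 0], "grip": 0},
    {"turn": [0, 0, 0], "travel": [0, 0, 0], "grip": 0}
  ]
}}

```text
t: 8.1
position: [0.4462, 0.3086, 0.0517]
tool_rot: [0.507, 0.497, 0.505, -0.491]
ft_force: [-0.3, 0.5, -5.8]
width: 0.415
```

```bash
python3 plan.py 0.440 0.3075 0.0404 1
```

```text
t 8.1 p [0.4462 0.3086 0.0517] jaw 1.4 tilt 0.52 w 0.415 F [-0.3  0.5 -5.8] q6 2.0
turn [ 0.37 -0.22 -0.47] travel now-axes [11.2 -6.3  1. ] after turn [11.3 -6.2  1. ]
```

{"method": "apply_moves", "body": {
  "targets": [
    {"turn": [0, 0, -0.3], "travel": [2, -4, 0], "grip": 0},
    {"turn": [0, 0, 0], "travel": [3, 0, 0], "grip": 0},
    {"turn": [0, 0, 0], "travel": [3, 0, 0], "grip": 0},
    {"turn": [0, 0, 0], "travel": [2, 0, 0], "grip": 0},
    {"turn": [0, 0, 0], "travel": [2, 0, 0], "grip": 0},
    {"turn": [0, 0, 0], "travel": [1, 0, 0], "grip": 0},
    {"turn": [0, 0, 0], "travel": [1, 0, 0], "grip": 0},
    {"turn": [0, 0, 0], "travel": [0, 0, 0], "grip": 0}
  ]
}}

```text
t: 8.77
position: [0.4436, 0.3096, 0.0407]
tool_rot: [0.506, 0.497, 0.506, -0.491]
ft_force: [-0.0, 0.0, -6.5]
width: 0.416
```

```bash
python3 plan.py 0.440 0.3075 0.0404 1
```

```text
t 8.77 p [0.4436 0.3096 0.0407] jaw 1.4 tilt 0.53 w 0.416 F [-0.   0.  -6.5] q6 2.01
turn [ 0.39 -0.33 -0.42] travel now-axes [ 0.3 -3.7  2. ] after turn [ 0.3 -3.6  2. ]
```

{"method": "apply_moves", "body": {
  "targets": [
    {"turn": [0, 0, 0], "travel": [1, -2, 1], "grip": 0},
    {"turn": [0, 0, 0], "travel": [1, -1, 0], "grip": 0},
    {"turn": [0, 0, 0], "travel": [1, 0, 0], "grip": 0},
    {"turn": [0, 0, 0], "travel": [1, 0, 0], "grip": 0},
    {"turn": [0, 0, 0], "travel": [0, 0, 0], "grip": 0},
    {"turn": [0, 0, 0], "travel": [0, 0, 0], "grip": 0},
    {"turn": [0, 0, 0], "travel": [0, 0, 0], "grip": 0},
    {"turn": [0, 0, 0], "travel": [0, 0, 0], "grip": 0}
  ]
}}

```text
t: 9.43
position: [0.4426, 0.3092, 0.0405]
tool_rot: [0.507, 0.499, 0.505, -0.488]
ft_force: [-0.6, -0.6, -0.9]
width: 0.414
```

```bash
python3 plan.py 0.440 0.3075 0.0404 1
```

```text
t 9.43 p [0.4426 0.3092 0.0405] jaw 1.4 tilt 0.91 w 0.414 F [-0.6 -0.6 -0.9] q6 2.01
turn [ 0.38 -0.44 -0.79] travel now-axes [ 0.  -2.7  1.6] after turn [ 0.1 -2.7  1.7]
```

{"method": "apply_moves", "body": {
  "targets": [
    {"turn": [0, 0, 0], "travel": [0, 0, 0], "grip": 0.45},
    {"turn": [0, 0, 0], "travel": [0, 0, 0], "grip": 0.5},
    {"turn": [0, 0, 0], "travel": [0, 0, 0], "grip": 0.7},
    {"turn": [0, 0, 0], "travel": [0, 0, 0], "grip": 0.9},
    {"turn": [0, 0, 0], "travel": [0, 0, 0], "grip": 1},
    {"turn": [0, 0, 0], "travel": [-5, 0, 0], "grip": 1},
    {"turn": [0, 0, 0], "travel": [-15, 0, 0], "grip": 1},
    {"turn": [0, 0, 0], "travel": [-25, 0, 0], "grip": 1}
  ]
}}

```text
t: 10.1
position: [0.4403, 0.3081, 0.0834]
tool_rot: [0.507, 0.498, 0.505, -0.49]
ft_force: [0.5, 0.3, 0.3]
width: 1.001
```

{"method": "apply_moves", "body": {
  "targets": [
    {"turn": [0, 0, 0], "travel": [-30, 0, 0], "grip": 1},
    {"turn": [0, 0, 0], "travel": [-35, 0, 0], "grip": 1},
    {"turn": [0, 0, 0], "travel": [-35, 0, 0], "grip": 1},
    {"turn": [0, 0, 0], "travel": [-25, 5, 20], "grip": 1},
    {"turn": [0, 0, 0], "travel": [0, 9, 30], "grip": 1},
    {"turn": [0, 0, 0], "travel": [0, 12, 38], "grip": 1},
    {"turn": [0, 0, 0], "travel": [0, 12, 38], "grip": 1},
    {"turn": [0, 0, 0], "travel": [0, 12, 38], "grip": 1}
  ]
}}

```text
t: 10.77
position: [0.4955, 0.1469, 0.2244]
tool_rot: [0.512, 0.498, 0.507, -0.482]
ft_force: [0.7, 0.1, 0.6]
width: 1.0
```

```bash
python3 plan.py 0.600 -0.185 0.2 1
python3 - <<'E'
from station import manip
from h import *
for n in("top","side"):
    f=manip.grab_frame(n); np.savez(f"{n}1.npz",**f)
    P=pts(f);z=P[...,2]
    for nm,c,zl in(("steel",(.44,.3075),(.05,.065)),("brass",(.6,-.185),(.096,.108))):
        m=(np.hypot(P[...,0]-c[0],P[...,1]-c[1])<.05)&(z>zl[0])&(z<zl[1]); print(n,nm,m.sum(),rect(P[m]) if m.sum()>5 else "")
E
```

```text
t 10.77 p [0.4955 0.1469 0.2244] jaw 2.3 tilt 1.44 w 1.0 F [0.7 0.1 0.6] q6 1.66
turn [ 1.26 -0.65 -1.28] travel now-axes [ 22.7  90.8 336. ] after turn [ 24.4  98.7 333.7]
top steel 0 
top brass 142 (array([ 599.5, -182.5]), array([35.9, 35.5]), 57.2)
side steel 119 (array([443.2, 310.8]), array([41. , 36.6]), 89.6)
side brass 169 (array([ 601.3, -184.4]), array([37.2, 35.5]), 175.3)
```

{"method": "apply_moves", "body": {
  "targets": [
    {"turn": [1.2, -0.6, -1.2], "travel": [0, 11, 38], "grip": 1},
    {"turn": [0, 0, 0], "travel": [0, 11, 38], "grip": 1},
    {"turn": [0, 0, 0], "travel": [0, 11, 38], "grip": 1},
    {"turn": [0, 0, 0], "travel": [0, 11, 38], "grip": 1},
    {"turn": [0, 0, 0], "travel": [0, 11, 38], "grip": 1},
    {"turn": [0, 0, 0], "travel": [0, 11, 38], "grip": 1},
    {"turn": [0, 0, 0], "travel": [0, 11, 36], "grip": 1},
    {"turn": [0, 0, 0], "travel": [5, 6, 20], "grip": 1}
  ]
}}

```text
t: 11.53
position: [0.5855, -0.1411, 0.2227]
tool_rot: [0.505, 0.497, 0.504, -0.494]
ft_force: [-0.3, -0.1, 0.4]
width: 1.0
```

{"method": "apply_moves", "body": {
  "targets": [
    {"turn": [0, 0, 0], "travel": [10, 4, 10], "grip": 1},
    {"turn": [0, 0, 0], "travel": [10, 0, 5], "grip": 1},
    {"turn": [0, 0, 0], "travel": [10, 0, 0], "grip": 1},
    {"turn": [0, 0, 0], "travel": [10, 0, 0], "grip": 1},
    {"turn": [0, 0, 0], "travel": [10, 0, 0], "grip": 1},
    {"turn": [0, 0, 0], "travel": [5, 0, 0], "grip": 1},
    {"turn": [0, 0, 0], "travel": [0, 0, 0], "grip": 1},
    {"turn": [0, 0, 0], "travel": [0, 0, 0], "grip": 1}
  ]
}}

```text
t: 12.2
position: [0.5883, -0.1517, 0.1594]
tool_rot: [0.503, 0.496, 0.507, -0.493]
ft_force: [0.2, 0.2, -0.4]
width: 1.001
```

```bash
python3 plan.py 0.600 -0.1835 0.083 1
```

```text
t 12.2 p [ 0.5883 -0.1517  0.1594] jaw 1.1 tilt 0.37 w 1.001 F [ 0.2  0.2 -0.4] q6 1.16
turn [ 0.14 -0.37  0.02] travel now-axes [76.1 11.1 32.5] after turn [76.4 11.2 32. ]
```

{"method": "apply_moves", "body": {
  "targets": [
    {"turn": [0, -0.3, 0], "travel": [0, 6, 16], "grip": 1},
    {"turn": [0, 0, 0], "travel": [0, 5, 14], "grip": 1},
    {"turn": [0, 0, 0], "travel": [0, 1, 4], "grip": 1},
    {"turn": [0, 0, 0], "travel": [8, 0, 0], "grip": 1},
    {"turn": [0, 0, 0], "travel": [10, 0, 0], "grip": 1},
    {"turn": [0, 0, 0], "travel": [8, 0, 0], "grip": 1},
    {"turn": [0, 0, 0], "travel": [4, 0, 0], "grip": 1},
    {"turn": [0, 0, 0], "travel": [0, 0, 0], "grip": 1}
  ]
}}

```text
t: 12.87
position: [0.6018, -0.1837, 0.1281]
tool_rot: [0.506, 0.495, 0.506, -0.493]
ft_force: [0.2, 0.2, -0.3]
width: 1.001
```

```bash
python3 plan.py 0.600 -0.1835 0.083 1
```

```text
t 12.87 p [ 0.6018 -0.1837  0.1281] jaw 1.4 tilt 0.13 w 1.001 F [ 0.2  0.2 -0.3] q6 1.12
turn [ 0.36 -0.1  -0.09] travel now-axes [45.1 -1.8 -0.1] after turn [45.1 -1.8 -0.2]
```

{"method": "apply_moves", "body": {
  "targets": [
    {"turn": [0, 0, 0], "travel": [6, -1, 0], "grip": 1},
    {"turn": [0, 0, 0], "travel": [12, 0, 0], "grip": 1},
    {"turn": [0, 0, 0], "travel": [12, 0, 0], "grip": 1},
    {"turn": [0, 0, 0], "travel": [10, 0, 0], "grip": 1},
    {"turn": [0, 0, 0], "travel": [5, 0, 0], "grip": 1},
    {"turn": [0, 0, 0], "travel": [2, 0, 0], "grip": 0.8},
    {"turn": [0, 0, 0], "travel": [0, 0, 0], "grip": 0.6},
    {"turn": [0, 0, 0], "travel": [0, 0, 0], "grip": 0.53}
  ]
}}

```text
t: 13.53
position: [0.5994, -0.1818, 0.0772]
tool_rot: [0.505, 0.494, 0.507, -0.493]
ft_force: [0.4, 0.5, -0.7]
width: 0.603
```

```bash
python3 plan.py 0.600 -0.1835 0.083 1
```

```text
t 13.53 p [ 0.5994 -0.1818  0.0772] jaw 1.4 tilt 0.17 w 0.603 F [ 0.4  0.5 -0.7] q6 1.12
turn [ 0.44 -0.17  0.02] travel now-axes [-5.8  0.5  1.7] after turn [-5.8  0.5  1.8]
```

{"method": "apply_moves", "body": {
  "targets": [
    {"turn": [0, 0, 0], "travel": [-3, 0, 2], "grip": 0.53},
    {"turn": [0, 0, 0], "travel": [0, 0, 0], "grip": 0.5},
    {"turn": [0, 0, 0], "travel": [0, 0, 0], "grip": 0.4},
    {"turn": [0, 0, 0], "travel": [0, 0, 0], "grip": 0.2},
    {"turn": [0, 0, 0], "travel": [0, 0, 0], "grip": 0.1},
    {"turn": [0, 0, 0], "travel": [0, 0, 0], "grip": 0},
    {"turn": [0, 0, 0], "travel": [0, 0, 0], "grip": 0},
    {"turn": [0, 0, 0], "travel": [0, 0, 0], "grip": 0}
  ]
}}

```text
t: 14.2
position: [0.6006, -0.1844, 0.0819]
tool_rot: [0.506, 0.495, 0.506, -0.493]
ft_force: [1.5, -0.3, -2.1]
width: 0.431
```

```bash
python3 plan.py 0.600 -0.1835 0.083 1
```

```text
t 14.2 p [ 0.6006 -0.1844  0.0819] jaw 1.4 tilt 0.17 w 0.431 F [ 1.5 -0.3 -2.1] q6 1.12
turn [ 0.44 -0.12 -0.12] travel now-axes [-1.1 -0.5 -0.9] after turn [-1.1 -0.6 -0.9]
```

{"method": "apply_moves", "body": {
  "targets": [
    {"turn": [0, 0, 0], "travel": [-3, 0, 0], "grip": 0},
    {"turn": [0, 0, 0], "travel": [-8, 0, 0], "grip": 0},
    {"turn": [0, 0, 0], "travel": [-15, 0, 0], "grip": 0},
    {"turn": [0, 0, 0], "travel": [-25, 0, 0], "grip": 0},
    {"turn": [0, 0, 0], "travel": [-30, 0, 0], "grip": 0},
    {"turn": [0, 0, 0], "travel": [-30, 0, 0], "grip": 0},
    {"turn": [0, 0, 0], "travel": [-28, 0, 0], "grip": 0},
    {"turn": [0, 0, 0], "travel": [-8, 0, 0], "grip": 0}
  ]
}}

```text
t: 14.87
position: [0.5942, -0.1822, 0.2295]
tool_rot: [0.5, 0.492, 0.513, -0.495]
ft_force: [0.9, -0.0, -3.9]
width: 0.427
```

```bash
python3 plan.py 0.630 0.208 0.22 1
```

```text
t 14.87 p [ 0.5942 -0.1822  0.2295] jaw 1.4 tilt 1.1 w 0.427 F [ 0.9 -0.  -3.9] q6 1.12
turn [ 0.43 -0.57  0.94] travel now-axes [  12.6   45.8 -389.1] after turn [   9.5   42.6 -389.6]
```

{"method": "apply_moves", "body": {
  "targets": [
    {"turn": [0.4, -0.5, 0.9], "travel": [0, 2, -15], "grip": 0},
    {"turn": [0, 0, 0], "travel": [0, 3, -28], "grip": 0},
    {"turn": [0, 0, 0], "travel": [0, 4, -35], "grip": 0},
    {"turn": [0, 0, 0], "travel": [0, 4, -35], "grip": 0},
    {"turn": [0, 0, 0], "travel": [0, 4, -35], "grip": 0},
    {"turn": [0, 0, 0], "travel": [0, 4, -35], "grip": 0},
    {"turn": [0, 0, 0], "travel": [0, 4, -35], "grip": 0},
    {"turn": [0, 0, 0], "travel": [0, 4, -35], "grip": 0}
  ]
}}

```text
t: 15.53
position: [0.6196, 0.0707, 0.2279]
tool_rot: [0.502, 0.498, 0.499, -0.501]
ft_force: [0.3, -0.9, -4.2]
width: 0.429
```

{"method": "apply_moves", "body": {
  "targets": [
    {"turn": [0, 0, 0], "travel": [0, 4, -35], "grip": 0},
    {"turn": [0, 0, 0], "travel": [0, 4, -35], "grip": 0},
    {"turn": [0, 0, 0], "travel": [0, 3, -28], "grip": 0},
    {"turn": [0, 0, 0], "travel": [0, 1, -18], "grip": 0},
    {"turn": [0, 0, 0], "travel": [0, 0, -10], "grip": 0},
    {"turn": [0, 0, 0], "travel": [0, 0, -5], "grip": 0},
    {"turn": [0, 0, 0], "travel": [0, 0, 0], "grip": 0},
    {"turn": [0, 0, 0], "travel": [0, 0, 0], "grip": 0}
  ]
}}

```text
t: 16.2
position: [0.6261, 0.2157, 0.2183]
tool_rot: [0.501, 0.492, 0.505, -0.502]
ft_force: [0.1, -0.9, -5.0]
width: 0.433
```

```bash
python3 plan.py 0.630 0.208 0.07 1
```

```text
t 16.2 p [0.6261 0.2157 0.2183] jaw 0.6 tilt 0.82 w 0.433 F [ 0.1 -0.9 -5. ] q6 1.77
turn [-0.35  0.33  0.75] travel now-axes [148.3   5.8   6.9] after turn [148.3   3.8   7.7]
```

{"method": "apply_moves", "body": {
  "targets": [
    {"turn": [0, 0.3, 0.7], "travel": [5, 2, 4], "grip": 0},
    {"turn": [0, 0, 0], "travel": [15, 2, 2], "grip": 0},
    {"turn": [0, 0, 0], "travel": [25, 0, 0], "grip": 0},
    {"turn": [0, 0, 0], "travel": [25, 0, 0], "grip": 0},
    {"turn": [0, 0, 0], "travel": [25, 0, 0], "grip": 0},
    {"turn": [0, 0, 0], "travel": [20, 0, 0], "grip": 0},
    {"turn": [0, 0, 0], "travel": [10, 0, 0], "grip": 0},
    {"turn": [0, 0, 0], "travel": [2, 0, 0], "grip": 0}
  ]
}}

```text
t: 16.87
position: [0.6334, 0.1948, 0.0903]
tool_rot: [0.501, 0.502, 0.496, -0.501]
ft_force: [0.1, -0.5, -4.6]
width: 0.428
```

```bash
python3 plan.py 0.630 0.208 0.038 1
```

```text
t 16.87 p [0.6334 0.1948 0.0903] jaw -0.3 tilt 0.39 w 0.428 F [ 0.1 -0.5 -4.6] q6 1.76
turn [-1.31  0.21 -0.33] travel now-axes [ 52.3  -3.8 -13.4] after turn [ 52.3  -3.2 -13.2]
```

{"method": "apply_moves", "body": {
  "targets": [
    {"turn": [-1, 0.2, -0.3], "travel": [0, -2, -10], "grip": 0},
    {"turn": [0, 0, 0], "travel": [8, 0, -3], "grip": 0},
    {"turn": [0, 0, 0], "travel": [12, 0, 0], "grip": 0},
    {"turn": [0, 0, 0], "travel": [12, 0, 0], "grip": 0},
    {"turn": [0, 0, 0], "travel": [8, 0, 0], "grip": 0},
    {"turn": [0, 0, 0], "travel": [4, 0, 0], "grip": 0},
    {"turn": [0, 0, 0], "travel": [2, 0, 0], "grip": 0},
    {"turn": [0, 0, 0], "travel": [0, 0, 0], "grip": 0}
  ]
}}

```text
t: 17.53
position: [0.6343, 0.2079, 0.0438]
tool_rot: [0.504, 0.499, 0.502, -0.495]
ft_force: [0.9, -0.9, -4.6]
width: 0.433
```

```bash
python3 plan.py 0.630 0.208 0.038 1
```

```text
t 17.53 p [0.6343 0.2079 0.0438] jaw 0.7 tilt 0.34 w 0.433 F [ 0.9 -0.9 -4.6] q6 1.76
turn [-0.33 -0.05 -0.34] travel now-axes [ 5.8 -4.3 -0.1] after turn [ 5.8 -4.3 -0.1]
```

{"method": "apply_moves", "body": {
  "targets": [
    {"turn": [0, 0, 0], "travel": [2, -3, 0], "grip": 0},
    {"turn": [0, 0, 0], "travel": [2, 0, 0], "grip": 0},
    {"turn": [0, 0, 0], "travel": [2, 0, 0], "grip": 0},
    {"turn": [0, 0, 0], "travel": [1, 0, 0], "grip": 0},
    {"turn": [0, 0, 0], "travel": [1, 0, 0], "grip": 0},
    {"turn": [0, 0, 0], "travel": [1, 0, 0], "grip": 0},
    {"turn": [0, 0, 0], "travel": [0, 0, 0], "grip": 0},
    {"turn": [0, 0, 0], "travel": [0, 0, 0], "grip": 0}
  ]
}}

```text
t: 18.2
position: [0.6321, 0.2082, 0.0381]
tool_rot: [0.505, 0.5, 0.501, -0.494]
ft_force: [-0.7, 0.4, -5.5]
width: 0.43
```

```bash
python3 plan.py 0.630 0.208 0.038 1
```

```text
t 18.2 p [0.6321 0.2082 0.0381] jaw 0.7 tilt 0.58 w 0.43 F [-0.7  0.4 -5.5] q6 1.76
turn [-0.32 -0.09 -0.57] travel now-axes [ 0.1 -2.1  0.2] after turn [ 0.1 -2.1  0.2]
```

{"method": "apply_moves", "body": {
  "targets": [
    {"turn": [0, 0, 0], "travel": [1, -1, 0], "grip": 0},
    {"turn": [0, 0, 0], "travel": [1, 0, 0], "grip": 0},
    {"turn": [0, 0, 0], "travel": [1, 0, 0], "grip": 0},
    {"turn": [0, 0, 0], "travel": [1, 0, 0], "grip": 0},
    {"turn": [0, 0, 0], "travel": [0, 0, 0], "grip": 0},
    {"turn": [0, 0, 0], "travel": [0, 0, 0], "grip": 0},
    {"turn": [0, 0, 0], "travel": [0, 0, 0], "grip": 0},
    {"turn": [0, 0, 0], "travel": [0, 0, 0], "grip": 0}
  ]
}}

```text
t: 18.87
position: [0.6323, 0.2083, 0.038]
tool_rot: [0.506, 0.501, 0.5, -0.493]
ft_force: [-1.2, 0.2, 0.8]
width: 0.43
```

```bash
python3 plan.py 0.630 0.208 0.038 1
```

```text
t 18.87 p [0.6323 0.2083 0.038 ] jaw 0.7 tilt 0.81 w 0.43 F [-1.2  0.2  0.8] q6 1.76
turn [-0.32 -0.11 -0.8 ] travel now-axes [-0.  -2.3  0.2] after turn [ 0.  -2.3  0.2]
```

{"method": "apply_moves", "body": {
  "targets": [
    {"turn": [0, 0, 0], "travel": [0, 0, 0], "grip": 0.46},
    {"turn": [0, 0, 0], "travel": [0, 0, 0], "grip": 0.5},
    {"turn": [0, 0, 0], "travel": [0, 0, 0], "grip": 0.7},
    {"turn": [0, 0, 0], "travel": [0, 0, 0], "grip": 0.9},
    {"turn": [0, 0, 0], "travel": [0, 0, 0], "grip": 1},
    {"turn": [0, 0, 0], "travel": [-5, 0, 0], "grip": 1},
    {"turn": [0, 0, 0], "travel": [-15, 0, 0], "grip": 1},
    {"turn": [0, 0, 0], "travel": [-25, 0, 0], "grip": 1}
  ]
}}

```text
t: 19.53
position: [0.6304, 0.2078, 0.0796]
tool_rot: [0.505, 0.5, 0.501, -0.495]
ft_force: [1.0, 0.1, 0.9]
width: 1.0
```

{"method": "apply_moves", "body": {
  "targets": [
    {"turn": [0, 0, 0], "travel": [-35, 0, 0], "grip": 1},
    {"turn": [0, 0, 0], "travel": [-35, 0, 0], "grip": 1},
    {"turn": [0, 0, 0], "travel": [-35, 0, 0], "grip": 1},
    {"turn": [0, 0, 0], "travel": [-35, 0, 0], "grip": 1},
    {"turn": [0, 0, 0], "travel": [-5, -2, 25], "grip": 1},
    {"turn": [0, 0, 0], "travel": [0, -4, 38], "grip": 1},
    {"turn": [0, 0, 0], "travel": [0, -4, 38], "grip": 1},
    {"turn": [0, 0, 0], "travel": [0, -4, 38], "grip": 1}
  ]
}}

```text
t: 20.2
position: [0.6191, 0.0728, 0.2416]
tool_rot: [0.511, 0.501, 0.501, -0.486]
ft_force: [0.7, -0.1, 0.5]
width: 0.999
```

```bash
python3 plan.py 0.600 -0.217 0.2 1
python3 - <<'E'
from station import manip
from h import *
for n in("top","side"):
    f=manip.grab_frame(n); np.savez(f"{n}2.npz",**f); cv2.imwrite(f"pics/{n}2.png",f["pixels"])
    P=pts(f);z=P[...,2]
    for nm,c,r,zl in(("steel",(.44,.3075),.05,(.052,.065)),("brass",(.63,.208),.05,(.052,.065)),("caul",(.6,-.217),.08,(.047,.056)),("hull",(.6,-.2),.1,(.03,.038))):
        m=(np.hypot(P[...,0]-c[0],P[...,1]-c[1])<r)&(z>zl[0])&(z<zl[1]); print(n,nm,m.sum(),rect(P[m]) if m.sum()>5 else "")
E
```

```text
t 20.2 p [0.6191 0.0728 0.2416] jaw 1.4 tilt 1.4 w 0.999 F [ 0.7 -0.1  0.5] q6 1.53
turn [ 0.45 -0.24 -1.38] travel now-axes [ 39.8 -27.4 289.4] after turn [ 41.6 -24.1 289.4]
top steel 0 
top brass 0 
top caul 589 (array([ 600.7, -216.7]), array([119.4,  45.2]), 90.2)
top hull 325 (array([ 601.4, -200.6]), array([158.7,  61.8]), 91.9)
side steel 106 (array([443.3, 308.8]), array([36., 36.]), 4.8)
side brass 85 (array([632.4, 205.9]), array([34.6, 34.4]), 35.3)
side caul 766 (array([ 602., -217.]), array([121.9,  45.9]), 90.5)
side hull 375 (array([ 603.2, -202.9]), array([157.9,  62.6]), 92.2)
```

View pics/side2.png

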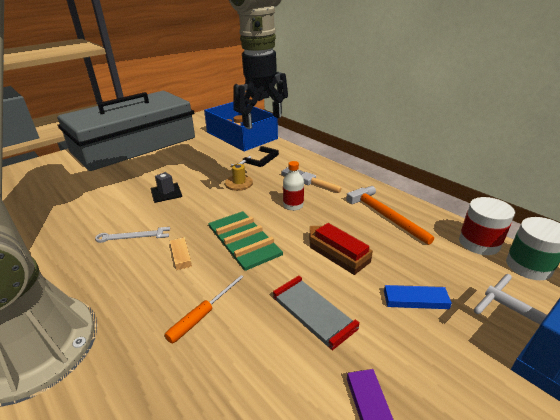

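The side view shows steel standing on the rubber pad (165,184) and brass on the cork (238,174). The caul is free on the hull (340,243) and the glue bottle is unmoved. Next is the caul.

{"method": "apply_moves", "body": {
  "targets": [
    {"turn": [0.4, 0, -1.3], "travel": [0, -3, 36], "grip": 1},
    {"turn": [0, 0, 0], "travel": [0, -3, 36], "grip": 1},
    {"turn": [0, 0, 0], "travel": [0, -3, 36], "grip": 1},
    {"turn": [0, 0, 0], "travel": [0, -3, 36], "grip": 1},
    {"turn": [0, 0, 0], "travel": [0, -3, 36], "grip": 1},
    {"turn": [0, 0, 0], "travel": [0, -3, 36], "grip": 1},
    {"turn": [0, 0, 0], "travel": [0, -3, 30], "grip": 1},
    {"turn": [0, 0, 0], "travel": [5, -1, 18], "grip": 1}
  ]
}}

```text
t: 20.97
position: [0.6016, -0.1997, 0.2398]
tool_rot: [0.505, 0.498, 0.504, -0.492]
ft_force: [-0.3, -0.1, -0.2]
width: 1.002
```

{"method": "apply_moves", "body": {
  "targets": [
    {"turn": [0, 0, 0], "travel": [10, 0, 8], "grip": 1},
    {"turn": [0, 0, 0], "travel": [15, 0, 3], "grip": 1},
    {"turn": [0, 0, 0], "travel": [20, 0, 0], "grip": 1},
    {"turn": [0, 0, 0], "travel": [20, 0, 0], "grip": 1},
    {"turn": [0, 0, 0], "travel": [20, 0, 0], "grip": 1},
    {"turn": [0, 0, 0], "travel": [10, 0, 0], "grip": 1},
    {"turn": [0, 0, 0], "travel": [0, 0, 0], "grip": 1},
    {"turn": [0, 0, 0], "travel": [0, 0, 0], "grip": 1}
  ]
}}

```text
t: 21.63
position: [0.6038, -0.21, 0.1389]
tool_rot: [0.504, 0.5, 0.503, -0.493]
ft_force: [0.3, -0.6, 0.3]
width: 0.998
```

```bash
python3 plan.py 0.601 -0.217 0.058 0.4
```

```text
t 21.63 p [ 0.6038 -0.21    0.1389] jaw 0.9 tilt 0.58 w 0.998 F [ 0.3 -0.6  0.3] q6 1.09
turn [ 0.5  -0.35 -0.46] travel now-axes [80.8 -3.6  7.5] after turn [80.9 -2.9  7. ]
```

{"method": "apply_moves", "body": {
  "targets": [
    {"turn": [0.4, -0.3, -0.4], "travel": [0, -2, 5], "grip": 1},
    {"turn": [0, 0, 0], "travel": [10, 0, 2], "grip": 1},
    {"turn": [0, 0, 0], "travel": [20, 0, 0], "grip": 1},
    {"turn": [0, 0, 0], "travel": [18, 0, 0], "grip": 1},
    {"turn": [0, 0, 0], "travel": [10, 0, 0], "grip": 1},
    {"turn": [0, 0, 0], "travel": [4, 0, 0], "grip": 1},
    {"turn": [0, 0, 0], "travel": [0, 0, 0], "grip": 0.8},
    {"turn": [0, 0, 0], "travel": [0, 0, 0], "grip": 0.7}
  ]
}}

```text
t: 22.3
position: [0.6072, -0.2192, 0.0807]
tool_rot: [0.507, 0.499, 0.498, -0.496]
ft_force: [-0.7, 0.6, -0.3]
width: 0.749
```

```bash
python3 plan.py 0.601 -0.217 0.057 0.4
```

```text
t 22.3 p [ 0.6072 -0.2192  0.0807] jaw 0.5 tilt 0.75 w 0.749 F [-0.7  0.6 -0.3] q6 1.09
turn [ 0.14  0.33 -0.67] travel now-axes [23.6 -6.4 -2.4] after turn [23.7 -6.2 -2.2]
```

{"method": "apply_moves", "body": {
  "targets": [
    {"turn": [0, 0.3, -0.6], "travel": [0, -5, -2], "grip": 0.75},
    {"turn": [0, 0, 0], "travel": [3, -1, 0], "grip": 0.75},
    {"turn": [0, 0, 0], "travel": [6, 0, 0], "grip": 0.75},
    {"turn": [0, 0, 0], "travel": [6, 0, 0], "grip": 0.75},
    {"turn": [0, 0, 0], "travel": [4, 0, 0], "grip": 0.75},
    {"turn": [0, 0, 0], "travel": [2, 0, 0], "grip": 0.7},
    {"turn": [0, 0, 0], "travel": [0, 0, 0], "grip": 0.65},
    {"turn": [0, 0, 0], "travel": [0, 0, 0], "grip": 0.62}
  ]
}}

```text
t: 22.97
position: [0.6023, -0.218, 0.0608]
tool_rot: [0.504, 0.498, 0.501, -0.497]
ft_force: [-0.1, -0.3, 0.3]
width: 0.62
```

```bash
python3 plan.py 0.601 -0.217 0.057 0.4
```

```text
t 22.97 p [ 0.6023 -0.218   0.0608] jaw 0.5 tilt 0.3 w 0.62 F [-0.1 -0.3  0.3] q6 1.09
turn [ 0.13  0.13 -0.27] travel now-axes [ 3.8 -1.3 -1.1] after turn [ 3.8 -1.3 -1.1]
```

{"method": "apply_moves", "body": {
  "targets": [
    {"turn": [0, 0, -0.2], "travel": [2, -1, -1], "grip": 0.6},
    {"turn": [0, 0, 0], "travel": [2, 0, 0], "grip": 0.58},
    {"turn": [0, 0, 0], "travel": [0, 0, 0], "grip": 0.52},
    {"turn": [0, 0, 0], "travel": [0, 0, 0], "grip": 0.4},
    {"turn": [0, 0, 0], "travel": [0, 0, 0], "grip": 0.2},
    {"turn": [0, 0, 0], "travel": [0, 0, 0], "grip": 0.1},
    {"turn": [0, 0, 0], "travel": [0, 0, 0], "grip": 0.1},
    {"turn": [0, 0, 0], "travel": [0, 0, 0], "grip": 0.1}
  ]
}}

```text
t: 23.63
position: [0.6017, -0.2171, 0.0571]
tool_rot: [0.504, 0.497, 0.501, -0.498]
ft_force: [0.4, -0.2, 1.2]
width: 0.498
```

```bash
python3 plan.py 0.601 -0.217 0.057 0.4
```

```text
t 23.63 p [ 0.6017 -0.2171  0.0571] jaw 0.5 tilt 0.2 w 0.498 F [ 0.4 -0.2  1.2] q6 1.09
turn [ 0.14  0.17 -0.11] travel now-axes [ 0.1 -0.7 -0.1] after turn [ 0.1 -0.7 -0.1]
```

{"method": "apply_moves", "body": {
  "targets": [
    {"turn": [0, 0, 0], "travel": [-2, 0, 0], "grip": 0.1},
    {"turn": [0, 0, 0], "travel": [-5, 0, 0], "grip": 0.1},
    {"turn": [0, 0, 0], "travel": [-10, 0, 0], "grip": 0.1},
    {"turn": [0, 0, 0], "travel": [-18, 0, 0], "grip": 0.1},
    {"turn": [0, 0, 0], "travel": [-18, 0, 0], "grip": 0.1},
    {"turn": [0, 0, 0], "travel": [-18, 0, 0], "grip": 0.1},
    {"turn": [0, 0, 0], "travel": [-10, 0, 0], "grip": 0.1},
    {"turn": [0, 0, 0], "travel": [0, 0, 0], "grip": 0.1}
  ]
}}

```text
t: 24.3
position: [0.6006, -0.2164, 0.1439]
tool_rot: [0.503, 0.497, 0.502, -0.498]
ft_force: [-0.2, -0.1, -1.1]
width: 0.496
```

```bash
python3 plan.py 0.434 -0.296 0.12 -2
```

```text
t 24.3 p [ 0.6006 -0.2164  0.1439] jaw 0.5 tilt 0.1 w 0.496 F [-0.2 -0.1 -1.1] q6 1.09
turn [2.54 0.1  0.02] travel now-axes [  24.1 -167.3   78. ] after turn [  23.9 -163.7   85.3]
```

{"method": "apply_moves", "body": {
  "targets": [
    {"turn": [2.4, 0, 0], "travel": [0, -12, 6], "grip": 0.1},
    {"turn": [0, 0, 0], "travel": [0, -24, 12], "grip": 0.1},
    {"turn": [0, 0, 0], "travel": [0, -30, 16], "grip": 0.1},
    {"turn": [0, 0, 0], "travel": [0, -30, 16], "grip": 0.1},
    {"turn": [0, 0, 0], "travel": [0, -28, 15], "grip": 0.1},
    {"turn": [0, 0, 0], "travel": [0, -18, 10], "grip": 0.1},
    {"turn": [0, 0, 0], "travel": [5, -8, 4], "grip": 0.1},
    {"turn": [0, 0, 0], "travel": [5, 0, 0], "grip": 0.1}
  ]
}}

```text
t: 24.97
position: [0.4376, -0.2919, 0.13]
tool_rot: [-0.489, -0.51, -0.489, 0.512]
ft_force: [-0.1, 0.1, -1.3]
width: 0.497
```

```bash
python3 plan.py 0.4345 -0.296 0.0351 -1.8
```

```text
t 24.97 p [ 0.4376 -0.2919  0.13  ] jaw -2.5 tilt 0.15 w 0.497 F [-0.1  0.1 -1.3] q6 0.87
turn [-0.68  0.08  0.13] travel now-axes [94.9 -2.7  4.1] after turn [94.9 -2.9  4.2]
```

{"method": "apply_moves", "body": {
  "targets": [
    {"turn": [-0.6, 0, 0], "travel": [6, -2, 3], "grip": 0.1},
    {"turn": [0, 0, 0], "travel": [14, -1, 1], "grip": 0.1},
    {"turn": [0, 0, 0], "travel": [18, 0, 0], "grip": 0.1},
    {"turn": [0, 0, 0], "travel": [18, 0, 0], "grip": 0.1},
    {"turn": [0, 0, 0], "travel": [14, 0, 0], "grip": 0.1},
    {"turn": [0, 0, 0], "travel": [8, 0, 0], "grip": 0.1},
    {"turn": [0, 0, 0], "travel": [3, 0, 0], "grip": 0.1},
    {"turn": [0, 0, 0], "travel": [0, 0, 0], "grip": 0.1}
  ]
}}

```text
t: 25.63
position: [0.4333, -0.2942, 0.0401]
tool_rot: [-0.49, -0.507, -0.494, 0.509]
ft_force: [-0.1, -0.4, -0.4]
width: 0.496
```

```bash
python3 plan.py 0.4345 -0.296 0.0351 -1.8
```

```text
t 25.63 p [ 0.4333 -0.2942  0.0401] jaw -1.9 tilt 0.3 w 0.496 F [-0.1 -0.4 -0.4] q6 0.85
turn [-0.06 -0.1   0.29] travel now-axes [5.  1.3 1.7] after turn [5.  1.3 1.7]
```

{"method": "apply_moves", "body": {
  "targets": [
    {"turn": [0, 0, 0.2], "travel": [2, 1, 1], "grip": 0.1},
    {"turn": [0, 0, 0], "travel": [1.5, 0, 0], "grip": 0.1},
    {"turn": [0, 0, 0], "travel": [1, 0, 0], "grip": 0.1},
    {"turn": [0, 0, 0], "travel": [1, 0, 0], "grip": 0.1},
    {"turn": [0, 0, 0], "travel": [1, 0, 0], "grip": 0.1},
    {"turn": [0, 0, 0], "travel": [1, 0, 0], "grip": 0.1},
    {"turn": [0, 0, 0], "travel": [0, 0, 0], "grip": 0.1},
    {"turn": [0, 0, 0], "travel": [0, 0, 0], "grip": 0.1}
  ]
}}

```text
t: 26.3
position: [0.4369, -0.2967, 0.0359]
tool_rot: [0.494, 0.508, 0.491, -0.507]
ft_force: [-0.7, -0.3, -0.6]
width: 0.496
```

```bash
python3 plan.py 0.4345 -0.296 0.0351 -1.8
```

```text
t 26.3 p [ 0.4369 -0.2967  0.0359] jaw -1.8 tilt 0.23 w 0.496 F [-0.7 -0.3 -0.6] q6 0.85
turn [ 0.02  0.13 -0.19] travel now-axes [ 0.8 -2.4 -0.6] after turn [ 0.8 -2.4 -0.6]
```

{"method": "apply_moves", "body": {
  "targets": [
    {"turn": [0, 0, 0], "travel": [1, -1, 0], "grip": 0.1},
    {"turn": [0, 0, 0], "travel": [1, 0, 0], "grip": 0.1},
    {"turn": [0, 0, 0], "travel": [1, 0, 0], "grip": 0.1},
    {"turn": [0, 0, 0], "travel": [1, 0, 0], "grip": 0.1},
    {"turn": [0, 0, 0], "travel": [1, 0, 0], "grip": 0.1},
    {"turn": [0, 0, 0], "travel": [0, 0, 0], "grip": 0.1},
    {"turn": [0, 0, 0], "travel": [0, 0, 0], "grip": 0.1},
    {"turn": [0, 0, 0], "travel": [0, 0, 0], "grip": 0.1}
  ]
}}

```text
t: 26.97
position: [0.4362, -0.2972, 0.0355]
tool_rot: [0.495, 0.508, 0.489, -0.507]
ft_force: [-0.0, -0.4, -0.6]
width: 0.493
```

```bash
python3 plan.py 0.4345 -0.296 0.0351 -1.8
```

```text
t 26.97 p [ 0.4362 -0.2972  0.0355] jaw -1.8 tilt 0.45 w 0.493 F [-0.  -0.4 -0.6] q6 0.85
turn [ 0.02  0.29 -0.35] travel now-axes [ 0.4 -1.7 -1.2] after turn [ 0.4 -1.7 -1.2]
```

{"method": "apply_moves", "body": {
  "targets": [
    {"turn": [0, 0, 0], "travel": [0.5, 0, 0], "grip": 0.51},
    {"turn": [0, 0, 0], "travel": [0, 0, 0], "grip": 0.54},
    {"turn": [0, 0, 0], "travel": [0, 0, 0], "grip": 0.6},
    {"turn": [0, 0, 0], "travel": [0, 0, 0], "grip": 0.75},
    {"turn": [0, 0, 0], "travel": [0, 0, 0], "grip": 0.9},
    {"turn": [0, 0, 0], "travel": [0, 0, 0], "grip": 1},
    {"turn": [0, 0, 0], "travel": [-10, 0, 0], "grip": 1},
    {"turn": [0, 0, 0], "travel": [-25, 0, 0], "grip": 1}
  ]
}}

```text
t: 27.63
position: [0.4331, -0.2947, 0.0659]
tool_rot: [0.491, 0.508, 0.493, -0.508]
ft_force: [0.8, -1.2, 0.6]
width: 1.001
```

{"method": "apply_moves", "body": {
  "targets": [
    {"turn": [0, 0, 0], "travel": [-30, 0, 0], "grip": 1},
    {"turn": [0, 0, 0], "travel": [-35, 0, 0], "grip": 1},
    {"turn": [0, 0, 0], "travel": [-20, 20, -10], "grip": 1},
    {"turn": [0, 0, 0], "travel": [0, 30, -17], "grip": 1},
    {"turn": [0, 0, 0], "travel": [0, 35, -20], "grip": 1},
    {"turn": [0, 0, 0], "travel": [0, 30, -18], "grip": 1},
    {"turn": [0, 0, 0], "travel": [0, 15, -8], "grip": 1},
    {"turn": [0, 0, 0], "travel": [0, 0, 0], "grip": 1}
  ]
}}

```text
t: 28.3
position: [0.5723, -0.2258, 0.1687]
tool_rot: [0.495, 0.511, 0.486, -0.508]
ft_force: [-0.2, -0.4, 0.1]
width: 1.004
```

```bash
python3 plan.py 0.602 -0.21 0.12 1.9
python3 - <<'E'
from station import manip
from h import *
for n in("top","side"):
    f=manip.grab_frame(n); np.savez(f"{n}3.npz",**f); cv2.imwrite(f"pics/{n}3.png",f["pixels"])
    P=pts(f);z=P[...,2]
    for nm,c,r,zl in(("steel",(.44,.3075),.05,(.052,.065)),("brass",(.63,.208),.05,(.052,.065)),("caul",(.434,-.296),.08,(.026,.034)),("hull",(.6,-.2),.1,(.03,.038))):
        m=(np.hypot(P[...,0]-c[0],P[...,1]-c[1])<r)&(z>zl[0])&(z<zl[1]); print(n,nm,m.sum(),rect(P[m]) if m.sum()>5 else "")
E
```

```text
t 28.3 p [ 0.5723 -0.2258  0.1687] jaw -2.2 tilt 0.71 w 1.004 F [-0.2 -0.4  0.1] q6 1.1
turn [-4.05  0.34 -0.63] travel now-axes [ 48.9  28.5 -17.2] after turn [ 48.7  30.2 -14.8]
top steel 184 (array([441.9, 310.8]), array([36.5, 35.9]), 93.0)
top brass 141 (array([630.4, 209. ]), array([36.1, 35.9]), 37.6)
top caul 83 (array([ 433.5, -346.3]), array([44.5, 23.3]), 172.2)
top hull 0 
side steel 103 (array([443.2, 310.5]), array([39.7, 36.2]), 94.7)
side brass 83 (array([633.8, 206.6]), array([37.3, 34.5]), 38.7)
side caul 1200 (array([ 436.8, -297.5]), array([120.8,  45.8]), 88.0)
side hull 1180 (array([ 604.1, -201.8]), array([158.9,  63.9]), 91.6)
```

View pics/side3.png

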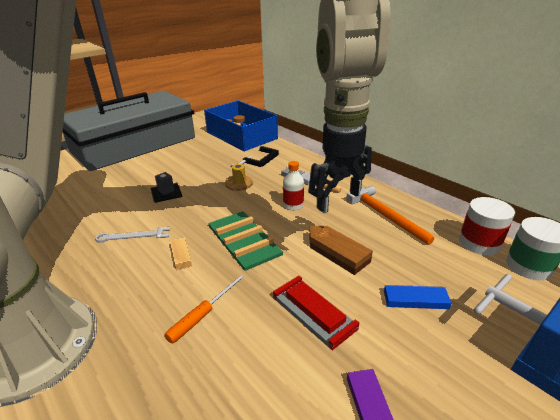

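The side view shows the red caul flat on the grey rest between its stops at (316,305), both weights standing, and the hull clear at (340,247). Last piece is the hull.

{"method": "apply_moves", "body": {
  "targets": [
    {"turn": [-3.9, 0.3, -0.6], "travel": [0, 12, -6], "grip": 1},
    {"turn": [0, 0, 0], "travel": [0, 14, -6], "grip": 1},
    {"turn": [0, 0, 0], "travel": [5, 3, -1], "grip": 1},
    {"turn": [0, 0, 0], "travel": [12, 0, 0], "grip": 1},
    {"turn": [0, 0, 0], "travel": [20, 0, 0], "grip": 1},
    {"turn": [0, 0, 0], "travel": [15, 0, 0], "grip": 1},
    {"turn": [0, 0, 0], "travel": [5, 0, 0], "grip": 1},
    {"turn": [0, 0, 0], "travel": [0, 0, 0], "grip": 1}
  ]
}}

```text
t: 29.07
position: [0.5877, -0.2196, 0.1097]
tool_rot: [0.503, 0.492, 0.508, -0.497]
ft_force: [-0.6, -0.0, 0.4]
width: 0.996
```

```bash
python3 plan.py 0.602 -0.2095 0.024 1.7
```

```text
t 29.07 p [ 0.5877 -0.2196  0.1097] jaw 1.2 tilt 0.57 w 0.996 F [-0.6 -0.   0.4] q6 1.07
turn [-0.49  0.03  0.57] travel now-axes [85.6 15.3 -9.8] after turn [85.7 14.6 -9.7]
```

{"method": "apply_moves", "body": {
  "targets": [
    {"turn": [-0.4, 0, 0.5], "travel": [0, 11, -8], "grip": 1},
    {"turn": [0, 0, 0], "travel": [0, 4, -2], "grip": 1},
    {"turn": [0, 0, 0], "travel": [10, 0, 0], "grip": 1},
    {"turn": [0, 0, 0], "travel": [16, 0, 0], "grip": 1},
    {"turn": [0, 0, 0], "travel": [12, 0, 0], "grip": 1},
    {"turn": [0, 0, 0], "travel": [5, 0, 0], "grip": 1},
    {"turn": [0, 0, 0], "travel": [0, 0, 0], "grip": 1},
    {"turn": [0, 0, 0], "travel": [0, 0, 0], "grip": 1}
  ]
}}

```text
t: 29.73
position: [0.605, -0.2105, 0.0684]
tool_rot: [0.509, 0.493, 0.504, -0.493]
ft_force: [0.3, 0.0, 0.2]
width: 1.004
```

```bash
python3 plan.py 0.602 -0.2095 0.024 1.7
```

```text
t 29.73 p [ 0.605  -0.2105  0.0684] jaw 1.6 tilt 0.37 w 1.004 F [0.3 0.  0.2] q6 1.08
turn [-0.14  0.24 -0.29] travel now-axes [44.4 -3.2 -1.3] after turn [44.4 -2.9 -1.1]
```

{"method": "apply_moves", "body": {
  "targets": [
    {"turn": [0, 0.2, -0.2], "travel": [3, -2, -1], "grip": 1},
    {"turn": [0, 0, 0], "travel": [10, 0, 0], "grip": 1},
    {"turn": [0, 0, 0], "travel": [12, 0, 0], "grip": 1},
    {"turn": [0, 0, 0], "travel": [9, 0, 0], "grip": 1},
    {"turn": [0, 0, 0], "travel": [5, 0, 0], "grip": 1},
    {"turn": [0, 0, 0], "travel": [2, 0, 0], "grip": 1},
    {"turn": [0, 0, 0], "travel": [0, 0, 0], "grip": 1},
    {"turn": [0, 0, 0], "travel": [0, 0, 0], "grip": 1}
  ]
}}

```text
t: 30.4
position: [0.6035, -0.2099, 0.0242]
tool_rot: [0.508, 0.493, 0.506, -0.493]
ft_force: [-0.9, 0.3, 0.0]
width: 1.0
```

```bash
python3 plan.py 0.602 -0.2095 0.024 1.7
```

```text
t 30.4 p [ 0.6035 -0.2099  0.0242] jaw 1.6 tilt 0.17 w 1.0 F [-0.9  0.3  0. ] q6 1.08
turn [-0.13  0.07 -0.15] travel now-axes [ 0.2 -1.5 -0.4] after turn [ 0.2 -1.5 -0.4]
```

{"method": "apply_moves", "body": {
  "targets": [
    {"turn": [0, 0, 0], "travel": [0, -1, 0], "grip": 0.8},
    {"turn": [0, 0, 0], "travel": [0, 0, 0], "grip": 0.7},
    {"turn": [0, 0, 0], "travel": [0, 0, 0], "grip": 0.6},
    {"turn": [0, 0, 0], "travel": [0, 0, 0], "grip": 0.4},
    {"turn": [0, 0, 0], "travel": [0, 0, 0], "grip": 0.2},
    {"turn": [0, 0, 0], "travel": [0, 0, 0], "grip": 0.1},
    {"turn": [0, 0, 0], "travel": [0, 0, 0], "grip": 0.1},
    {"turn": [0, 0, 0], "travel": [0, 0, 0], "grip": 0.1}
  ]
}}

```text
t: 31.07
position: [0.6031, -0.2103, 0.0257]
tool_rot: [0.508, 0.494, 0.505, -0.493]
ft_force: [1.1, 0.3, -1.0]
width: 0.691
```

```bash
python3 plan.py 0.602 -0.2095 0.024 1.7
```

```text
t 31.07 p [ 0.6031 -0.2103  0.0257] jaw 1.6 tilt 0.28 w 0.691 F [ 1.1  0.3 -1. ] q6 1.08
turn [-0.13  0.13 -0.25] travel now-axes [ 1.7 -1.1 -0.8] after turn [ 1.7 -1.1 -0.8]
```

{"method": "apply_moves", "body": {
  "targets": [
    {"turn": [0, 0, 0], "travel": [-2, 0, 0], "grip": 0.1},
    {"turn": [0, 0, 0], "travel": [-5, 0, 0], "grip": 0.1},
    {"turn": [0, 0, 0], "travel": [-12, 0, 0], "grip": 0.1},
    {"turn": [0, 0, 0], "travel": [-20, 0, 0], "grip": 0.1},
    {"turn": [0, 0, 0], "travel": [-20, 0, 0], "grip": 0.1},
    {"turn": [0, 0, 0], "travel": [-20, 0, 0], "grip": 0.1},
    {"turn": [0, 0, 0], "travel": [-12, 0, 0], "grip": 0.1},
    {"turn": [0, 0, 0], "travel": [-3, 0, 0], "grip": 0.1}
  ]
}}

```text
t: 31.73
position: [0.6011, -0.2093, 0.1263]
tool_rot: [0.507, 0.493, 0.506, -0.493]
ft_force: [0.4, 0.3, -1.5]
width: 0.691
```

```bash
python3 plan.py 0.4716 -0.0281 0.12 -10
```

```text
t 31.73 p [ 0.6011 -0.2093  0.1263] jaw 1.6 tilt 0.06 w 0.691 F [ 0.4  0.3 -1.5] q6 1.08
turn [ 1.157e+01  1.000e-02 -5.000e-02] travel now-axes [   6.1 -124.5 -184.7] after turn [   6.3 -159.  -155.9]
```

{"method": "apply_moves", "body": {
  "targets": [
    {"turn": [5.8, 0, 0], "travel": [0, -5, -5], "grip": 0.1},
    {"turn": [5.8, 0, 0], "travel": [0, -15, -12], "grip": 0.1},
    {"turn": [0, 0, 0], "travel": [0, -24, -23], "grip": 0.1},
    {"turn": [0, 0, 0], "travel": [0, -25, -25], "grip": 0.1},
    {"turn": [0, 0, 0], "travel": [0, -25, -25], "grip": 0.1},
    {"turn": [0, 0, 0], "travel": [0, -24, -24], "grip": 0.1},
    {"turn": [0, 0, 0], "travel": [0, -18, -18], "grip": 0.1},
    {"turn": [0, 0, 0], "travel": [0, -10, -10], "grip": 0.1}
  ]
}}

```text
t: 32.4
position: [0.4801, -0.0445, 0.1291]
tool_rot: [0.454, 0.548, 0.445, -0.544]
ft_force: [0.1, 0.8, -1.7]
width: 0.694
```

```bash
python3 plan.py 0.4716 -0.0281 0.08 -10
```

```text
t 32.4 p [ 0.4801 -0.0445  0.1291] jaw -11.0 tilt 0.79 w 0.694 F [ 0.1  0.8 -1.7] q6 1.51
turn [-1.02  0.22 -0.76] travel now-axes [ 48.9 -12.1 -14.6] after turn [ 49.1 -11.2 -14.7]
```

{"method": "apply_moves", "body": {
  "targets": [
    {"turn": [-0.9, 0.2, -0.7], "travel": [0, -6, -8], "grip": 0.1},
    {"turn": [0, 0, 0], "travel": [0, -3, -4], "grip": 0.1},
    {"turn": [0, 0, 0], "travel": [8, -1, -1], "grip": 0.1},
    {"turn": [0, 0, 0], "travel": [14, 0, 0], "grip": 0.1},
    {"turn": [0, 0, 0], "travel": [14, 0, 0], "grip": 0.1},
    {"turn": [0, 0, 0], "travel": [8, 0, 0], "grip": 0.1},
    {"turn": [0, 0, 0], "travel": [3, 0, 0], "grip": 0.1},
    {"turn": [0, 0, 0], "travel": [0, 0, 0], "grip": 0.1}
  ]
}}

```text
t: 33.07
position: [0.4745, -0.0293, 0.0804]
tool_rot: [0.456, 0.542, 0.453, -0.541]
ft_force: [0.1, -0.3, -1.9]
width: 0.692
```

```bash
python3 plan.py 0.4716 -0.0281 0.0475 -10
```

```text
t 33.07 p [ 0.4745 -0.0293  0.0804] jaw -9.9 tilt 0.28 w 0.692 F [ 0.1 -0.3 -1.9] q6 1.51
turn [ 0.06  0.06 -0.27] travel now-axes [32.9 -3.2 -0.7] after turn [32.9 -3.  -0.7]
```

{"method": "apply_moves", "body": {
  "targets": [
    {"turn": [0, 0, -0.2], "travel": [5, -2, 0], "grip": 0.1},
    {"turn": [0, 0, 0], "travel": [8, 0, 0], "grip": 0.1},
    {"turn": [0, 0, 0], "travel": [7, 0, 0], "grip": 0.1},
    {"turn": [0, 0, 0], "travel": [5, 0, 0], "grip": 0.1},
    {"turn": [0, 0, 0], "travel": [3, 0, 0], "grip": 0.1},
    {"turn": [0, 0, 0], "travel": [2, 0, 0], "grip": 0.1},
    {"turn": [0, 0, 0], "travel": [1, 0, 0], "grip": 0.1},
    {"turn": [0, 0, 0], "travel": [0, 0, 0], "grip": 0.1}
  ]
}}

```text
t: 33.73
position: [0.4742, -0.0304, 0.0469]
tool_rot: [0.455, 0.542, 0.453, -0.542]
ft_force: [0.6, -0.1, -1.2]
width: 0.693
```

```bash
python3 plan.py 0.4716 -0.0281 0.0475 -10
```

```text
t 33.73 p [ 0.4742 -0.0304  0.0469] jaw -10.0 tilt 0.18 w 0.693 F [ 0.6 -0.1 -1.2] q6 1.51
turn [-0.04  0.08 -0.16] travel now-axes [-0.6 -2.9 -1.8] after turn [-0.6 -2.9 -1.8]
```

{"method": "apply_moves", "body": {
  "targets": [
    {"turn": [0, 0, 0], "travel": [0.5, -1, -1], "grip": 0.1},
    {"turn": [0, 0, 0], "travel": [1, 0, 0], "grip": 0.1},
    {"turn": [0, 0, 0], "travel": [1, 0, 0], "grip": 0.1},
    {"turn": [0, 0, 0], "travel": [1, 0, 0], "grip": 0.1},
    {"turn": [0, 0, 0], "travel": [0.5, 0, 0], "grip": 0.1},
    {"turn": [0, 0, 0], "travel": [0, 0, 0], "grip": 0.1},
    {"turn": [0, 0, 0], "travel": [0, 0, 0], "grip": 0.1},
    {"turn": [0, 0, 0], "travel": [0, 0, 0], "grip": 0.1}
  ]
}}

```text
t: 34.4
position: [0.4743, -0.0293, 0.0474]
tool_rot: [0.457, 0.543, 0.452, -0.541]
ft_force: [0.5, -0.2, -1.3]
width: 0.691
```

```bash
python3 plan.py 0.4716 -0.0281 0.0475 -10
```

```text
t 34.4 p [ 0.4743 -0.0293  0.0474] jaw -10.0 tilt 0.44 w 0.691 F [ 0.5 -0.2 -1.3] q6 1.52
turn [-0.02  0.15 -0.42] travel now-axes [-0.1 -2.9 -0.7] after turn [-0.1 -2.9 -0.7]
```

{"method": "apply_moves", "body": {
  "targets": [
    {"turn": [0, 0, 0], "travel": [1.5, 0, 0], "grip": 0.1},
    {"turn": [0, 0, 0], "travel": [1.5, 0, 0], "grip": 0.1},
    {"turn": [0, 0, 0], "travel": [1.5, 0, 0], "grip": 0.1},
    {"turn": [0, 0, 0], "travel": [1, 0, 0], "grip": 0.1},
    {"turn": [0, 0, 0], "travel": [0, 0, 0], "grip": 0.1},
    {"turn": [0, 0, 0], "travel": [0, 0, 0], "grip": 0.1},
    {"turn": [0, 0, 0], "travel": [0, 0, 0], "grip": 0.1},
    {"turn": [0, 0, 0], "travel": [0, 0, 0], "grip": 0.1}
  ]
}}

```text
t: 35.07
position: [0.4747, -0.0293, 0.047]
tool_rot: [0.458, 0.543, 0.451, -0.54]
ft_force: [-0.8, -0.7, 0.9]
width: 0.694
```

```bash
python3 plan.py 0.4716 -0.0281 0.0475 -10
python3 - <<'E'
from station import manip
from h import *
for n in("top","side"):
    f=manip.grab_frame(n); P=pts(f); z=P[...,2]
    m=(np.hypot(P[...,0]-.473,P[...,1]+.02)<.1)&(z>.049)&(z<.066)
    print(n,m.sum(),np.percentile(z[m],[5,25,50,75]).round(4),rect(P[m]))
E
```

```text
t 35.07 p [ 0.4747 -0.0293  0.047 ] jaw -10.0 tilt 0.56 w 0.694 F [-0.8 -0.7  0.9] q6 1.52
turn [ 0.    0.18 -0.53] travel now-axes [-0.5 -3.2 -0.6] after turn [-0.5 -3.3 -0.6]
top 303 [0.0536 0.0553 0.0566 0.0581] (array([465. , -76.7]), array([60.6, 43.7]), 169.5)
side 875 [0.0517 0.0564 0.0573 0.0581] (array([475.4, -28.2]), array([146. ,  86.5]), 79.4)
```

{"method": "apply_moves", "body": {
  "targets": [
    {"turn": [0, 0, 0], "travel": [0, 0, 0], "grip": 0.71},
    {"turn": [0, 0, 0], "travel": [0, 0, 0], "grip": 0.75},
    {"turn": [0, 0, 0], "travel": [0, 0, 0], "grip": 0.85},
    {"turn": [0, 0, 0], "travel": [0, 0, 0], "grip": 1},
    {"turn": [0, 0, 0], "travel": [0, 0, 0], "grip": 1},
    {"turn": [0, 0, 0], "travel": [0, 0, 0], "grip": 1},
    {"turn": [0, 0, 0], "travel": [-6, 0, 0], "grip": 1},
    {"turn": [0, 0, 0], "travel": [-15, 0, 0], "grip": 1}
  ]
}}

```text
t: 35.83
position: [0.473, -0.0288, 0.0664]
tool_rot: [0.456, 0.542, 0.453, -0.541]
ft_force: [0.0, -0.2, 0.5]
width: 0.998
```

{"method": "apply_moves", "body": {
  "targets": [
    {"turn": [0, 0, 0], "travel": [-25, 0, 0], "grip": 1},
    {"turn": [0, 0, 0], "travel": [-35, 0, 0], "grip": 1},
    {"turn": [0, 0, 0], "travel": [-35, 0, 0], "grip": 1},
    {"turn": [0, 0, 0], "travel": [-35, 0, 0], "grip": 1},
    {"turn": [0, 0, 0], "travel": [-15, 25, 20], "grip": 1},
    {"turn": [0, 0, 0], "travel": [0, 28, 30], "grip": 1},
    {"turn": [0, 0, 0], "travel": [0, 28, 30], "grip": 1},
    {"turn": [0, 0, 0], "travel": [0, 28, 30], "grip": 1}
  ]
}}

```text
t: 36.5
position: [0.5584, -0.152, 0.2275]
tool_rot: [0.46, 0.54, 0.455, -0.538]
ft_force: [0.3, 1.1, 0.3]
width: 1.0
```

{"method": "apply_moves", "body": {
  "targets": [
    {"turn": [0, 0, 0], "travel": [0, 20, 30], "grip": 1},
    {"turn": [0, 0, 0], "travel": [0, 10, 30], "grip": 1},
    {"turn": [0, 0, 0], "travel": [0, 0, 20], "grip": 1},
    {"turn": [0, 0, 0], "travel": [0, 0, 10], "grip": 1},
    {"turn": [0, 0, 0], "travel": [0, 0, 0], "grip": 1},
    {"turn": [0, 0, 0], "travel": [0, 0, 0], "grip": 1},
    {"turn": [0, 0, 0], "travel": [0, 0, 0], "grip": 1},
    {"turn": [0, 0, 0], "travel": [0, 0, 0], "grip": 1}
  ]
}}

```text
t: 37.17
position: [0.5773, -0.2552, 0.23]
tool_rot: [0.461, 0.542, 0.452, -0.538]
ft_force: [0.8, 0.6, 0.1]
width: 0.999
```

```bash
python3 plan.py 0.6 -0.2 0.2 0
python3 - <<'E'
from station import manip
from h import *
for n in("top","side"):
    f=manip.grab_frame(n); cv2.imwrite(f"pics/{n}4.png",f["pixels"])
    P=pts(f);z=P[...,2]
    for nm,c,r,zl in(("steel",(.44,.3075),.05,(.052,.065)),("brass",(.63,.208),.05,(.052,.065)),("caul",(.434,-.296),.08,(.026,.034)),("hull",(.473,-.02),.1,(.051,.061)),("gluecap",(.664,.009),.03,(.1,.15))):
        m=(np.hypot(P[...,0]-c[0],P[...,1]-c[1])<r)&(z>zl[0])&(z<zl[1]); print(n,nm,m.sum(),rect(P[m]) if m.sum()>5 else "",np.median(z[m]).round(4))
E
```

```text
t 37.17 p [ 0.5773 -0.2552  0.23  ] jaw -9.6 tilt 0.77 w 0.999 F [0.8 0.6 0.1] q6 1.19
turn [-9.63  0.26 -0.72] travel now-axes [ 29.9  12.8 -58.4] after turn [ 30.   22.7 -55.2]
top steel 181 (array([441.7, 311. ]), array([36.6, 35.8]), 93.1) 0.0581
top brass 137 (array([630.8, 208.4]), array([35.6, 35.4]), 117.7) 0.0585
top caul 0  nan
top hull 771 (array([477.5,  -5.6]), array([125.3,  60.2]), 80.5) 0.0563
top gluecap 120 (array([665.6,   9.4]), array([27.9, 27.7]), 126.0) 0.1282
side steel 105 (array([443.9, 310.1]), array([36.6, 36.4]), 93.1) 0.0586
side brass 83 (array([633.3, 206.4]), array([35.3, 35.2]), 142.1) 0.0586
side caul 1207 (array([ 436.1, -297.6]), array([121.1,  45.3]), 88.0) 0.0311
side hull 1008 (array([476.3, -21. ]), array([161.4,  60.6]), 80.4) 0.0571
side gluecap 152 (array([668.4,   8.1]), array([28.6, 26. ]), 47.0) 0.1206
  return _methods._mean(a, axis=axis, dtype=dtype,
  ret = ret.dtype.type(ret / rcount)
```

View pics/side4.png

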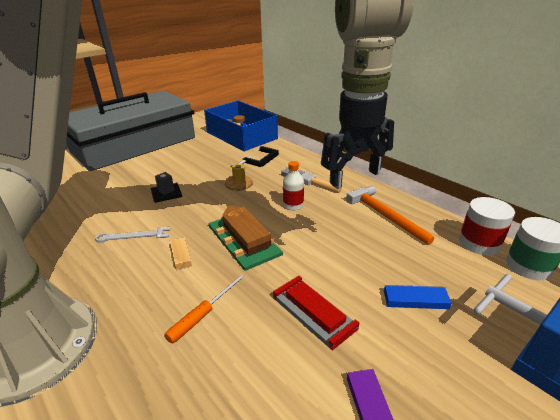

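The side view shows everything in place: hull on the rack (246,233), caul on the rest (316,305), steel (165,185), brass (238,174) and glue standing (293,188). The gripper is clear, so I'm handing in.

```bash
python3 -c "
from station import manip
print(manip.hand_in())"
```

```text
the job is handed in; nothing more can be done
None
```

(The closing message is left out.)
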